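# Load the bench cell charger

## Task

Swing the start lever of the bench charger over to off before you open it, then take the dust cover off and hang it by its eye on the peg of the stand. Then load every cell lying on the bench into a bay of its own in the charger, minus end pushed against the coil spring and nub end dropped in behind the plus contact, fully home, and last of all swing the start lever fully back over to on.

Things in the scene. Friction and masses are not known exactly. Their poses are not given: they have to be found in the camera images.
- charger: White fixed charger, slab 170 x 316 x 12 mm. Origin: on the bench under the middle bay; x from plus side (nearest the robot) to spring side, y left, z up. Three bays along x at y = +64, 0, -64 mm (see bay1..3), floor at z = 12 mm. Spring housing x = 50 to 85 mm and two rests at the front corners (y = +-96 mm) have tops at z = 46 mm. A wing at y = -106 to -210 mm bears the lever.
- cover: Grey dust cover, about 200 g, loose on the charger over all bays at first, underside at z = 46 mm. Plate 150 (x) x 200 (y) x 5 mm; origin at the centre of its underside, z up. Black grip rib on top, centred, 12 mm wide (y), 90 long (x), from 5 to 31 mm above the underside. An ear 50 mm wide runs out from the +x edge (spring side) to x = 120 mm, with a round eye of 26 mm.
- cover_eye (a point): Centre of the eye in the cover's ear, 97 mm from the cover's origin along its +x, mid-thickness.
- stand: White fixed stand left or right of the charger: foot 130 x 150 x 12 mm, post 40 mm wide, 20 thick, 262 high; its flat face looks along the stand's -x (to the robot). A round steel peg 10 mm thick rises from that face at 45 degrees, towards -x and up, 59 mm long. Origin on the bench under the post's face; x away from the robot, z up.
- peg_root (a point): Root of the peg: on the post's face, 250 mm above the bench.
- peg_tip (a point): Centre of the peg's rounded free end: 42 mm towards the stand's -x and 42 mm higher than the root.
- start (a joint): Start lever of the charger, on the wing at charger y = -180 mm: 0 is off (leaning to charger -x), about 1.0 rad is fully on (leaning to charger +x). On at the start of the job. Stays where it is left; light friction.
- start_tip (a point): Tip of the start lever's handle (moves with it, along the charger's x in an arc; the arm is about 60 mm long).
- bay1_seat (a point): Where a cell's centre is when home in the bay at charger y = +64 mm: charger x = -10 mm, 16.5 mm above the bay floor; frame as charger. Spring plate centred 16.5 mm above the floor, 29 mm wide, top 31.5 mm above it; free, its face is at charger x = +23 mm, so the gap is 78 mm for a 90 mm cell. It yields 20 mm to +x: 1.2 N plus 0.3 N per mm.
- bay1_plus (a point): Plus contact of that bay, where the nub's tip rests: charger x = -55 mm, 16.5 mm above the bay floor, on the inner face of a wall 20 mm thick, 18 mm high above the floor. Guide blocks 14 mm high, 2.5 mm clear of the cell each side, stand beside both ends of the bay; none from charger x = -30 to +14 mm: room for fingers.
- bay2_seat (a point): Where a cell's centre is when home in the bay at charger y = 0 mm: charger x = -10 mm, 16.5 mm above the bay floor; frame as charger. Spring plate centred 16.5 mm above the floor, 29 mm wide, top 31.5 mm above it; free, its face is at charger x = +23 mm, so the gap is 78 mm for a 90 mm cell. It yields 20 mm to +x: 1.2 N plus 0.3 N per mm.
- bay2_plus (a point): Plus contact of that bay, where the nub's tip rests: charger x = -55 mm, 16.5 mm above the bay floor, on the inner face of a wall 20 mm thick, 18 mm high above the floor. Guide blocks 14 mm high, 2.5 mm clear of the cell each side, stand beside both ends of the bay; none from charger x = -30 to +14 mm: room for fingers.
- bay3_seat (a point): Where a cell's centre is when home in the bay at charger y = -64 mm: charger x = -10 mm, 16.5 mm above the bay floor; frame as charger. Spring plate centred 16.5 mm above the floor, 29 mm wide, top 31.5 mm above it; free, its face is at charger x = +23 mm, so the gap is 78 mm for a 90 mm cell. It yields 20 mm to +x: 1.2 N plus 0.3 N per mm.
- bay3_plus (a point): Plus contact of that bay, where the nub's tip rests: charger x = -55 mm, 16.5 mm above the bay floor, on the inner face of a wall 20 mm thick, 18 mm high above the floor. Guide blocks 14 mm high, 2.5 mm clear of the cell each side, stand beside both ends of the bay; none from charger x = -30 to +14 mm: room for fingers.
- cell1: Large rechargeable cell, grey eight-sided jacket 33 mm across flats, 90 mm long with its nub, about 140 g, lying on the bench on one of its flats; it may be absent. Origin mid-length on its axis. x runs along it to the plus end, a brass nub 13 mm thick standing out 6 mm; the minus end is a flat steel disc. Any of its flats may be down.
- cell1_plus (a point): Tip of the nub of cell1, 45 mm from its origin along +x.
- cell2: Large rechargeable cell, grey eight-sided jacket 33 mm across flats, 90 mm long with its nub, about 140 g, lying on the bench on one of its flats; it may be absent. Origin mid-length on its axis. x runs along it to the plus end, a brass nub 13 mm thick standing out 6 mm; the minus end is a flat steel disc. Any of its flats may be down.
- cell2_plus (a point): Tip of the nub of cell2, 45 mm from its origin along +x.
- cell3: Large rechargeable cell, grey eight-sided jacket 33 mm across flats, 90 mm long with its nub, about 140 g, lying on the bench on one of its flats; it may be absent. Origin mid-length on its axis. x runs along it to the plus end, a brass nub 13 mm thick standing out 6 mm; the minus end is a flat steel disc. Any of its flats may be down.
- cell3_plus (a point): Tip of the nub of cell3, 45 mm from its origin along +x.
- cell4: Large rechargeable cell, grey eight-sided jacket 33 mm across flats, 90 mm long with its nub, about 140 g, lying on the bench on one of its flats; it may be absent. Origin mid-length on its axis. x runs along it to the plus end, a brass nub 13 mm thick standing out 6 mm; the minus end is a flat steel disc. Any of its flats may be down.
- cell4_plus (a point): Tip of the nub of cell4, 45 mm from its origin along +x.
Mind the look-alikes: they are no part of the job. Leave any brown look-alike of the cell3 alone. What is shaped like the cell4 but brown is not meant.

How it is judged:
By the outcome, as a careful person would: the job done as asked, in the order asked, and still so for the second after the job is handed in, with the robot touching nothing.
Of cell1, cell2, cell3, cell4 only 2 to 3 are there at a start; the rules pass over those that are not, and their reading is None.
At some moment in a run one of cell1, cell2, cell3, cell4 may be knocked a few centimetres aside while the robot is not near it.
It also fails if it takes over 210 s, if anything falls off the work surface, if the arm or the gripper's body presses on something with over 40 N, if the wrist force passes 120 N, or if a joint passes its speed limit or range.

## Robot

A 6-joint arm with a two-finger parallel gripper is mounted at the origin on the work surface. World frame = base frame: x ahead of the robot, y to its left, z up, the work surface at z = 0. Lengths are in mm, angles in degrees, forces in N, time in s.
With the tool pointing down it reaches from about 350 to 850 mm from the base axis. Payload 8.1 kg.
Tool frame: the origin (TCP) lies between the finger pads; the fingertips stand 8 mm ahead of it and the grasp point (between the pads) lies 11 mm behind it (r.tip_extent is the distance from the TCP to the fingertips, in mm); z points along the fingers, y is the direction in which the jaws open and shut (so a half turn about z gives the same grasp; the last joint's range is limited). The gripper opens to 85 mm and grips with 20 to 120 N. Pads are 22 mm wide; open, the fingers measure 114 mm over their backs; the gripper's body (76 mm by 85 mm) begins 54 mm behind the grasp point. The pads swing forward as they close: fully open they stand 13 mm farther back than shut.
Start: joints at [-72.387, 7.471, 85.268, -0, 87.261, -4.893], TCP at [229.686, -554.301, 239.292] pointing down, gripper open.
Joint ranges: [-169.43, 169.43], [-51.17, 129.36], [1.28, 143.12], [-76.62, 256.62], [0, 156.53], [-152.29, 152.29]. Speed limits (degrees/s): [136.94, 136.94, 159.86, 180, 180, 180].

## Interface

Orientations are given as [roll, pitch, yaw] about the fixed x, y, z axes, in that order (R = Rz(yaw) Ry(pitch) Rx(roll)).
In Python, from bench import sensors, viewer, hand_in, r gives the robot as it stands. The module is installed in compiled form; this text tells all that it offers.
- The arm moves only by the tool move_arm, never from a script. Its argument "rows" is a list that holds one entry, the list of rows, each a list of 6 numbers: the shift along the tool's x, y, z in m, then the turn, a rotation vector about the tool's x, y, z in degrees. In form: [[[tx, ty, tz, rx, ry, rz], ...]]. A call has 1 to 20 rows; each row is the pose to reach, as a shift and turn from the pose commanded when the call began, along the tool's axes at that moment; what a row does not reach only later rows make up. A row lasts 1/10 s, in which the tool goes at most 50 mm and 8.59 degrees, less where a joint would pass 70% of its speed; a pose out of reach is approached as far as the arm can. A call with a gripper value outside its range is refused whole. "grip" is the opening, from 0 (shut) to 1 (fully open), set as the call begins (left out, the last holds). The fingers move at their own pace and stop on an object; "newtons" is the grip in N (left out, the last holds). Time passes only in rows, so rows that repeat a pose let the fingers close. It gives the time, the measured TCP pose, the force and the opening at its end, in the units of the state.
- sensors.sense(): the state, without advancing time (a new reading comes with each control period).
- viewer.snapshot(name): name is "scene" or "side" or "wrist"; returns a dict with "color" (480x640x3 uint8, red, green, blue), "camera_matrix" (3x3 intrinsics, pixels), "R" (3x3) and "t" (3): a world point X has camera coordinates R X + t. Camera axes: x right, y down, z forward; pixel columns grow to the right and rows downward; lengths in mm; the calibration is good to about 2 mm. The wrist camera is an equidistant fisheye: a pixel r from the principal point sees the ray r / f radians off the axis. A picture is of the moment at which its call begins. There is no depth.
- hand_in(): hands the job in, once; it reports no verdict.
The state is a dict: "time": time; "joint_pos": joint angles; "qd": joint speeds; "joint_efforts": joint torques, N m; "tool_pos": TCP position; "tcp_rot": TCP orientation; "ft_force": force on the tool from outside, world axes, zero at the start; "wrist_torque": the same for the moment, N m; "finger_gap": finger opening in mm.
Only numpy, scipy, OpenCV 4.12 (cv2) and the standard library are available. Lean on these libraries where they do the work, as an engineer would, in place of code of your own. Each camera call takes 0.05 s, during which the arm holds its last target.

## Working session

There is one attempt and no reset: what is moved stays moved. The work goes in short steps, Python scripts to look and compute and a tool call to move; the robot and the scene stay as the last step left them, time stands still between calls to the robot, and variables do not carry over. Pictures are saved under pics/ and viewed, and the job is handed in when it is done.

Besides the shell and the picture viewer there is one more tool, called after "Emit:" as name([rows], argument=value, ...), one row to a line, values as JSON. move_arm: Moves the arm, as the interface text tells. Its arguments: {"type":"object","properties":{"rows":{"type":"array","items":{"type":"array","items":{"type":"array","items":{"type":"number"}}}},"grip":{"type":"number"},"newtons":{"type":"number"}},"required":["rows"]}

```bash
mkdir -p pics; cat > h.py <<'E'
import numpy as np, cv2
from bench import sensors, viewer, r
def snap(n,fn=None):
    s=viewer.snapshot(n)
    if fn: cv2.imwrite('pics/'+fn,cv2.cvtColor(s['color'],cv2.COLOR_RGB2BGR))
    return s
def ray(s,u,v,fish=False):
    K=np.array(s['camera_matrix']);R=np.array(s['R']);t=np.array(s['t'])
    x=(u-K[0,2])/K[0,0];y=(v-K[1,2])/K[1,1]
    if fish:
        th=np.hypot(x,y); d=np.array([np.sin(th)*x/max(th,1e-9),np.sin(th)*y/max(th,1e-9),np.cos(th)])
    else: d=np.array([x,y,1.])
    d=R.T@d; return -R.T@t, d/np.linalg.norm(d)
def onplane(s,u,v,z,fish=False):
    c,d=ray(s,u,v,fish); return c+d*(z-c[2])/d[2]
def proj(s,X,fish=False):
    K=np.array(s['camera_matrix']);p=np.array(s['R'])@np.array(X,float)+np.array(s['t'])
    if fish:
        rr=np.hypot(p[0],p[1]);th=np.arctan2(rr,p[2]);q=p[:2]/max(rr,1e-9)*th
    else: q=p[:2]/p[2]
    return np.array([K[0,0]*q[0]+K[0,2],K[1,1]*q[1]+K[1,2]])
def tri(rays):
    A=np.zeros((3,3));b=np.zeros(3)
    for c,d in rays:
        P=np.eye(3)-np.outer(d,d);A+=P;b+=P@c
    X=np.linalg.solve(A,b); return X,[np.linalg.norm((np.eye(3)-np.outer(d,d))@(X-c)) for c,d in rays]
E
python3 - <<'E'
from h import *
for n in ['scene','side','wrist']:
    s=snap(n,n+'0.png'); print(n,np.array(s['camera_matrix']).round(1).tolist(),(-np.array(s['R']).T@s['t']).round(0), np.array(s['R'])[2].round(2))
print(sensors.sense(), r.tip_extent)
E
```

```text
scene [[506.5, 0.0, 314.9], [0.0, 506.5, 238.7], [0.0, 0.0, 1.0]] [1163.  -79. 1213.] [-0.5   0.06 -0.87]
side [[434.6, 0.0, 315.9], [0.0, 434.6, 247.5], [0.0, 0.0, 1.0]] [204. 801. 682.] [ 0.34 -0.8  -0.49]
wrist [[371.6, 0.0, 317.6], [0.0, 371.6, 234.7], [0.0, 0.0, 1.0]] [ 292. -528.  372.] [-0.25 -0.1  -0.96]
{'time': 0.15, 'joint_pos': array([-7.23854395e+01,  7.50592166e+00,  8.53159925e+01,  1.36181935e-04,
        8.72607925e+01, -4.89285726e+00]), 'qd': array([ 0.03137813, -0.12561454, -0.14356669,  0.00683737, -0.01695901,
       -0.06832175]), 'joint_efforts': array([ 5.34804331e-04, -5.70065475e+01, -5.01157057e+01, -3.02625585e-04,
        9.56202974e-03, -3.05914671e-05]), 'tool_pos': array([ 229.5795775 , -553.892616  ,  238.46751715]), 'tcp_rot': array([-1.79917606e+02, -7.18979038e-03,  2.25074060e+01]), 'ft_force': array([0.23524883, 0.47560821, 0.43674036]), 'wrist_torque': array([ 0.04732633, -0.05319081, -0.04145617]), 'finger_gap': 85.4457871734556} 8.0
```

View pics/scene0.png

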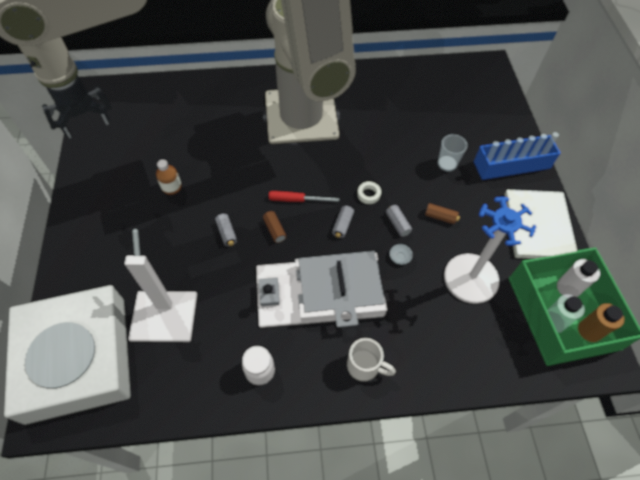

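View pics/side0.png

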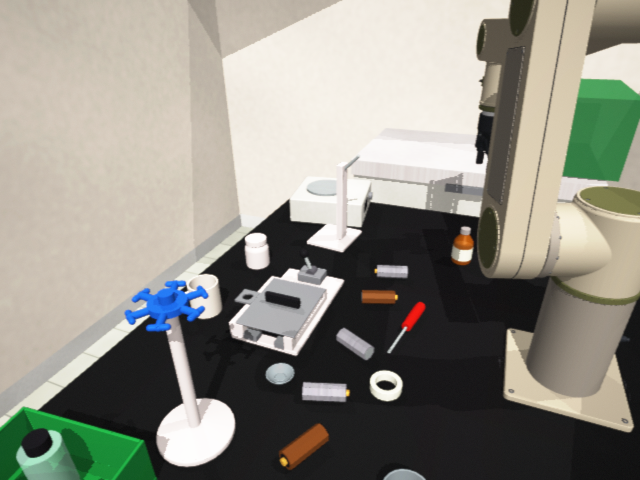

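View pics/wrist0.png

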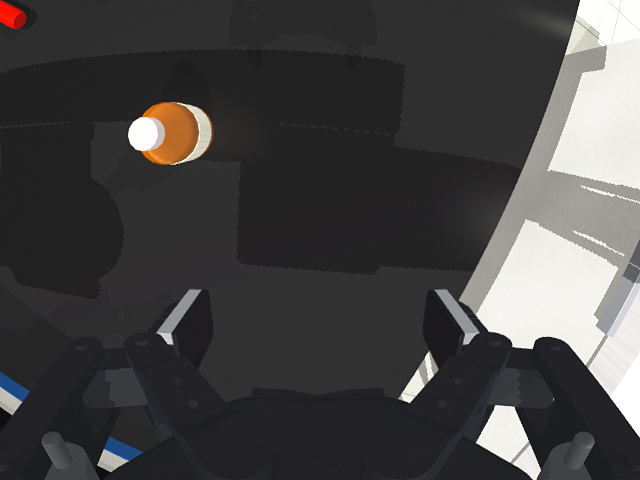

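Scene view: the grey cells are at px (227,230), (343,221) and (399,220). The brown look-alikes are at (275,226) and (442,213). The charger is at (320,285) with its lever at (268,290), and the stand with the peg is at (150,290). The other stand, at (480,250), is blue and not meant. Next, crops for closer checking.

```bash
python3 - <<'E'
import cv2
a=cv2.imread('pics/scene0.png');b=cv2.imread('pics/side0.png')
cv2.imwrite('pics/c1.png',cv2.resize(a[190:340,200:460],(780,450),interpolation=cv2.INTER_CUBIC))
cv2.imwrite('pics/c2.png',cv2.resize(b[230:410,220:420],(667,600),interpolation=cv2.INTER_CUBIC))
cv2.imwrite('pics/c3.png',cv2.resize(a[210:350,110:210],(428,600),interpolation=cv2.INTER_CUBIC))
E
```

```text
(no output)
```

View pics/c1.png

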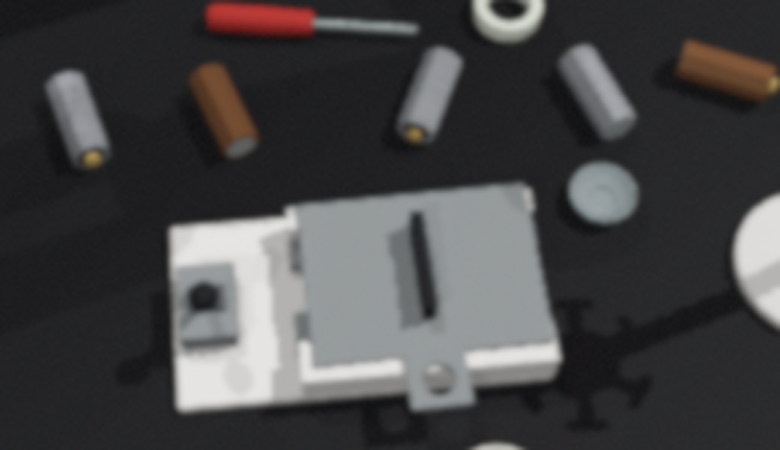

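View pics/c2.png

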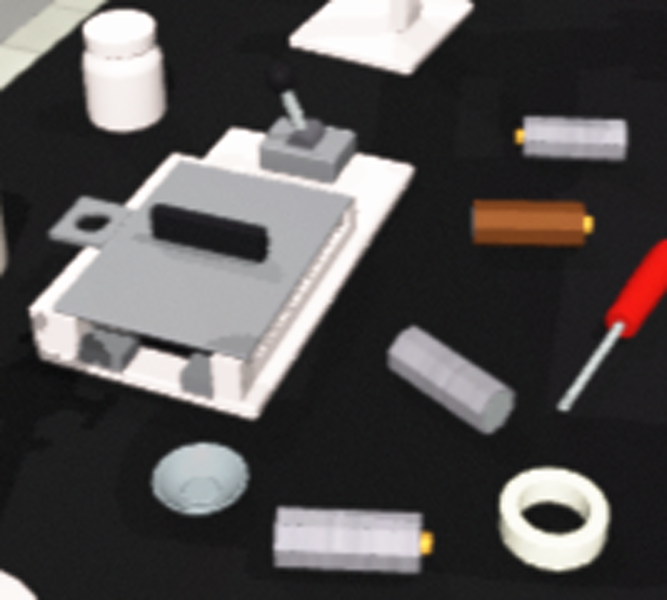

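View pics/c3.png

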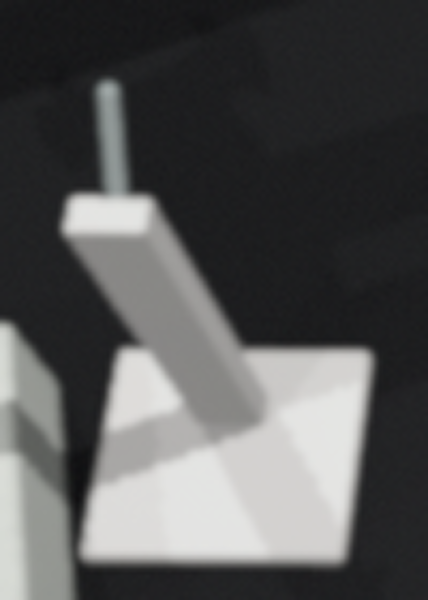

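The crops confirm three grey cells, two brown ones, the charger with its dark lever ball, the eye at about (346,316), and the peg tip at about (135,230). I'll triangulate these roughly.

```bash
python3 - <<'E'
import cv2
b=cv2.imread('pics/side0.png')
cv2.imwrite('pics/c4.png',cv2.resize(b[140:260,300:400],(500,600),interpolation=cv2.INTER_CUBIC))
from h import *
s=snap('scene');d=snap('side')
for p in [(298.3,259),(375.7,252),(385.7,305.3),(304.3,312.3),(346.3,315.7)]: print('cov',onplane(s,*p,51).round(1))
# side corners: c2 coords
f=lambda x,y:(220+x/3.335,230+y/3.333)
for p in [(178,163),(355,200),(247,357),(55,316)]: print('cov side',onplane(d,*f(*p),51).round(1))
print('eye',tri([ray(s,346.3,315.7),ray(d,*f(92,223))]))
print('lever',tri([ray(s,267.7,288.7),ray(d,*f(282,76))]))
for a,bb in [((227,230),(575,138)),((343,221),(450,382)),((399,220),(350,540))]:
    print('cell',tri([ray(s,*a),ray(d,*f(*bb))]), onplane(s,*a,20).round(0))
E
```

```text
cov [549.6 -53.6  51. ]
cov [548.3 149.6  51. ]
cov [698.8 150.3  51. ]
cov [697.7 -51.1  51. ]
cov [716.4  50.   51. ]
cov side [691.3 -45.5  51. ]
cov side [540.9 -47.7  51. ]
cov side [541.4 145.2  51. ]
cov side [681.8 154.7  51. ]
eye (array([715.29036708,  49.65318129,  49.62731145]), [np.float64(0.7548009533883567), np.float64(0.7548009533881159)])
lever (array([ 642.05143868, -136.3957002 ,   90.69114165]), [np.float64(2.563272326415738), np.float64(2.5632723264158437)])
cell (array([ 419.24197687, -242.59318153,   16.87852032]), [np.float64(3.4521647510605016), np.float64(3.45216475106059)]) [ 425. -240.   20.]
cell (array([422.43203491,  81.19512446,  14.63546836]), [np.float64(0.4174839004922889), np.float64(0.4174839004922364)]) [426.  81.  20.]
cell (array([434.62996148, 236.50334389,  16.97422624]), [np.float64(1.4163493908369118), np.float64(1.41634939083698)]) [438. 236.  20.]
```

View pics/c4.png

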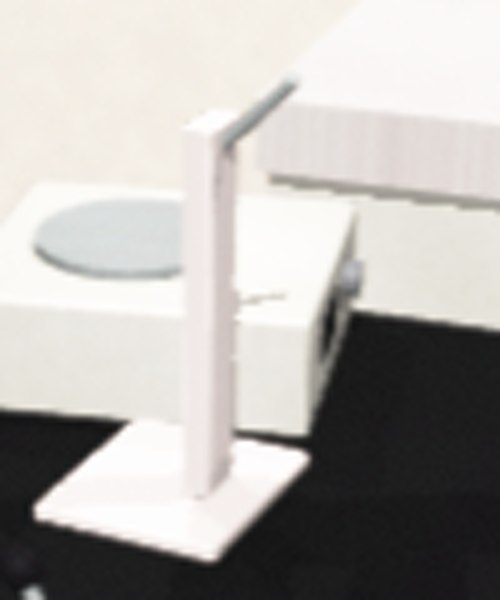

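```bash
python3 - <<'E'
from h import *
s=snap('scene');d=snap('side')
g=lambda x,y:(300+x/5,140+y/5); k=lambda x,y:(110+x/4.28,210+y/4.286)
print('tip',tri([ray(s,*k(108,85)),ray(d,*g(293,84))]))
print('root',tri([ray(s,*k(117,192)),ray(d,*g(228,146))]))
for p in [(118,350),(373,352),(345,562),(80,562)]: print('foot',onplane(s,*k(*p),12).round(1))
for p in [(65,232),(137,235),(155,197),(72,197)]: print('posttop',onplane(s,*k(*p),262).round(1))
E
```

```text
tip (array([ 573.7747499 , -396.92730609,  291.64281063]), [np.float64(0.09869934277639038), np.float64(0.09869934277653206)])
root (array([ 613.01428191, -400.75860347,  249.38823926]), [np.float64(2.115057356649633), np.float64(2.1150573566495487)])
foot [ 584.1 -472.9   12. ]
foot [ 600.2 -320.3   12. ]
foot [ 730.2 -334.    12. ]
foot [ 715.5 -484.6   12. ]
posttop [ 638.2 -421.6  262. ]
posttop [ 643.2 -386.3  262. ]
posttop [ 622.7 -378.9  262. ]
posttop [ 618.8 -419.8  262. ]
```

```bash
cat >> h.py <<'E'
from scipy.spatial.transform import Rotation as Ro
def pose():
    q=sensors.sense(); return np.array(q['tool_pos']),Ro.from_euler('xyz',q['tcp_rot'],degrees=True),q
def delta(p=None,rpy=None,tool=None):
    p0,R0,q=pose()
    p=p0 if p is None else np.array(p,float)
    Rt=R0 if rpy is None else Ro.from_euler('xyz',rpy,degrees=True)
    t=R0.inv().apply(p-p0)/1000; rv=(R0.inv()*Rt).as_rotvec(degrees=True)
    n=max(np.linalg.norm(t)/.05,np.linalg.norm(rv)/8.59)
    print('d',t.round(4).tolist(),rv.round(2).tolist(),'rows>=',round(n,1)); return t,rv
def st():
    q=sensors.sense(); print('t',round(q['time'],2),'tcp',q['tool_pos'].round(1),q['tcp_rot'].round(2),'F',q['ft_force'].round(1),'T',q['wrist_torque'].round(2),'gap',round(q['finger_gap'],1),'q',q['joint_pos'].round(1))
E
python3 - <<'E'
from h import *
delta([520,0,330],[180,0,0])
E
```

```text
d [0.4804, -0.4009, -0.0908] [-0.02, 0.0, 22.51] rows>= 12.6
```

Emit:
move_arm([
  [[0.12,-0.1,-0.09,0,0,6],[0.48,-0.4,-0.09,0,0,22.5],[0.48,-0.4,-0.09,0,0,22.5],[0.48,-0.4,-0.09,0,0,22.5],[0.48,-0.4,-0.09,0,0,22.5],[0.48,-0.4,-0.09,0,0,22.5],[0.48,-0.4,-0.09,0,0,22.5],[0.48,-0.4,-0.09,0,0,22.5],[0.48,-0.4,-0.09,0,0,22.5],[0.48,-0.4,-0.09,0,0,22.5],[0.48,-0.4,-0.09,0,0,22.5],[0.48,-0.4,-0.09,0,0,22.5],[0.48,-0.4,-0.09,0,0,22.5],[0.48,-0.4,-0.09,0,0,22.5],[0.48,-0.4,-0.09,0,0,22.5],[0.48,-0.4,-0.09,0,0,22.5]],
])

```text
time: 1.95
tool_pos: [519.7, -1.7, 329.1]
tcp_rot: [180.0, 0.0, -0.0]
ft_force: [-0.3, -0.3, 0.6]
finger_gap: 85.2
```

```bash
python3 - <<'E'
from h import *
import pickle
st(); s=snap('wrist','w1.png'); pickle.dump(s,open('w1.pkl','wb'))
E
```

```text
t 1.95 tcp [519.7  -1.7 329.1] [ 1.7998e+02  3.0000e-02 -2.0000e-02] F [-0.3 -0.3  0.6] T [0.02 0.01 0.04] gap 85.2 q [-5.8 -6.1 89.7 -0.  96.5 84.2]
```

View pics/w1.png

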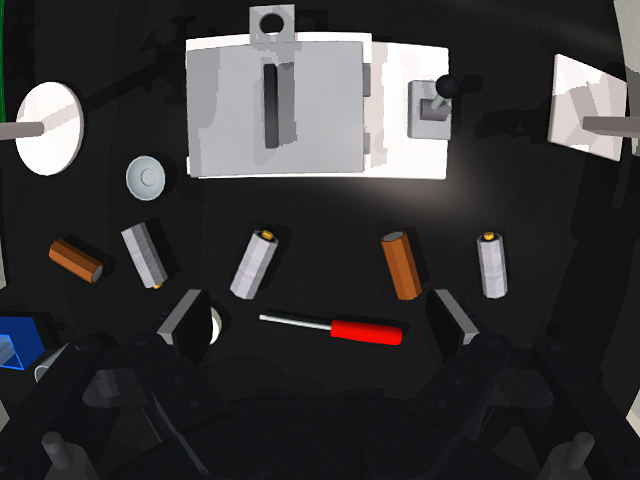

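The wrist view shows the cover at px (188..363, 42..176) with the eye at (272,22). The lever ball is at (447,87). Grey cells are at (145,255), (255,263) and (491,265); brown ones at (75,260) and (401,265). I'll take a second viewpoint for stereo.

Emit:
move_arm([
  [[0.04,0.04,0,0,0,0],[0.08,0.08,0,0,0,0],[0.1,0.12,0,0,0,0],[0.1,0.12,0,0,0,0],[0.1,0.12,0,0,0,0],[0.1,0.12,0,0,0,0]],
])

```text
time: 2.6
tool_pos: [619.4, -121.2, 329.4]
tcp_rot: [-180.0, 0.0, -0.1]
ft_force: [-1.2, -0.8, -0.2]
finger_gap: 85.4
```

```bash
python3 - <<'E'
from h import *
import pickle
st(); s=snap('wrist','w2.png'); pickle.dump(s,open('w2.pkl','wb'))
E
```

```text
t 2.6 tcp [ 619.4 -121.2  329.4] [-1.7997e+02  1.0000e-02 -7.0000e-02] F [-1.2 -0.8 -0.2] T [0.02 0.05 0.06] gap 85.4 q [-15.7  11.3  71.7   0.   97.   74.3]
```

View pics/w2.png

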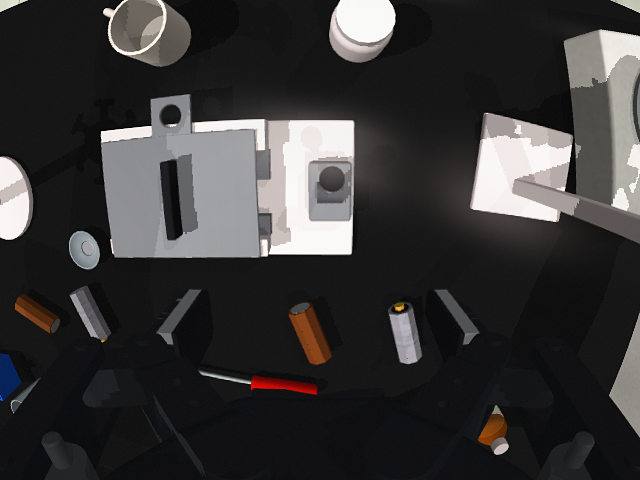

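```bash
python3 - <<'E'
from h import *
import pickle
W=[pickle.load(open(f'w{i}.pkl','rb')) for i in (1,2)]
def blob(s,box,lo,hi,show=False):
    x0,y0,x1,y1=box; hsv=cv2.cvtColor(s['color'],cv2.COLOR_RGB2GRAY)[y0:y1,x0:x1]
    m=((hsv>=lo)&(hsv<=hi)).astype(np.uint8)
    n,l,stt,c=cv2.connectedComponentsWithStats(m); i=1+np.argmax(stt[1:,4]); 
    return c[i]+[x0,y0],stt[i],l==i
for name,boxes in {'ball':[(434,70,462,104),(316,162,348,194)],'eye':[(257,8,287,40),(158,100,184,128)],'rib':[(262,60,282,152),(158,156,186,244)]}.items():
    rs=[];
    for s,b in zip(W,boxes):
        c,stt,_=blob(s,b,0,50); print(name,c.round(1),stt); rs.append(ray(s,*c,True))
    print(tri(rs))
for s,p in zip(W,[[(188,45),(363,40),(363,172),(188,176)],[(101,141),(255,130),(258,256),(113,257)]]):
    for q in p: print('cover corner',onplane(s,*q,51,True).round(1))
for s,p in zip(W,[[(445,179)],[(354,121),(353,254),(113,258)]]):
    for q in p: print('slab',onplane(s,*q,12,True).round(1))
E
```

```text
ball [450.6  86. ] [  2   0  26  34 673]
ball [330.5 188.5] [ 7 24 18  5 31]
(array([ 637.58180063, -131.40823866,  113.29617015]), [np.float64(2.400925551437392), np.float64(2.4009255514374)])
eye [271.5  23.3] [  4   6  23  19 351]
eye [170.3 114.6] [  3   5  20  20 314]
(array([716.74964336,  49.9724604 ,  48.05483986]), [np.float64(0.16993145622260067), np.float64(0.16993145622242914)])
rib [270.4  82.5] [  2   4  14  45 464]
rib [170.9 199.1] [   2    4   23   80 1252]
(array([632.12365207,  36.74980636, 106.60273896]), [np.float64(8.744205673774308), np.float64(8.744205673774443)])
cover corner [697.6 146.2  51. ]
cover corner [695.5 -51.3  51. ]
cover corner [545.9 -52.   51. ]
cover corner [543.9 148.6  51. ]
cover corner [693.6 147.3  51. ]
cover corner [693.3 -51.5  51. ]
cover corner [547.1 -50.1  51. ]
cover corner [543.  147.6  51. ]
slab [ 535.9 -162.6   12. ]
slab [ 703.9 -164.3   12. ]
slab [ 536.8 -165.9   12. ]
slab [528.  173.3  12. ]
```

The cover is centred near (620,49) with yaw about 0.5°. The eye is at (717,50,48), matching the 97 mm offset. The slab spans x 537..704, so the charger origin is near (620,47). The lever ball is near (642,-134,91). Next I push the lever to off with shut fingers.

```bash
python3 - <<'E'
from h import *
delta([690,-133,140])
E
```

```text
d [0.0705, 0.0125, 0.1898] [0.0, 0.0, 0.0] rows>= 4.1
```

Emit:
move_arm([
  [[0.035,0.006,0.04,0,0,0],[0.07,0.012,0.08,0,0,0],[0.07,0.012,0.12,0,0,0],[0.07,0.012,0.16,0,0,0],[0.07,0.012,0.19,0,0,0],[0.07,0.012,0.19,0,0,0],[0.07,0.012,0.19,0,0,0]],
], grip=0)

```text
time: 3.35
tool_pos: [689.8, -132.0, 140.5]
tcp_rot: [-180.0, -0.0, 0.1]
ft_force: [0.8, -0.4, 0.2]
finger_gap: -0.1
```

```bash
python3 - <<'E'
from h import *
st(); snap('side','s1.png'); snap('scene','sc1.png')
a=cv2.imread('pics/s1.png')[200:330,220:360]; b=cv2.imread('pics/sc1.png')[230:340,230:400]
cv2.imwrite('pics/s1c.png',np.hstack([cv2.resize(a,(390,362)),cv2.resize(b,(400,362))]))
E
```

```text
t 3.35 tcp [ 689.8 -132.   140.5] [-1.7999e+02 -1.0000e-02  7.0000e-02] F [ 0.8 -0.4  0.2] T [ 0.02 -0.01  0.03] gap -0.1 q [-15.   26.5  72.9   0.   80.6  74.9]
```

View pics/s1c.png

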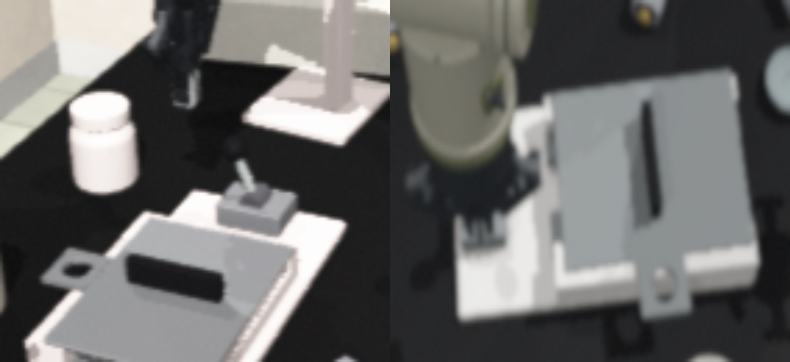

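The shut fingers are clear on the +x side of the lever. I'll descend and push towards -x.

Emit:
move_arm([
  [[0,0.001,0.03,0,0,0],[0,0.001,0.055,0,0,0],[0,0.001,0.055,0,0,0],[-0.015,0.001,0.055,0,0,0],[-0.03,0.001,0.055,0,0,0],[-0.04,0.001,0.055,0,0,0],[-0.05,0.001,0.055,0,0,0],[-0.06,0.001,0.055,0,0,0],[-0.07,0.001,0.055,0,0,0],[-0.075,0.001,0.055,0,0,0],[-0.08,0.001,0.055,0,0,0]],
])

```text
time: 4.55
tool_pos: [614.6, -134.6, 88.1]
tcp_rot: [179.9, -0.7, 0.0]
ft_force: [29.3, 0.3, -13.3]
finger_gap: 0.1
```

```bash
python3 - <<'E'
from h import *
st(); snap('side','s2.png'); snap('wrist','w3.png')
a=cv2.imread('pics/s2.png')[200:330,220:360]; b=cv2.imread('pics/w3.png')[180:400,200:440]
cv2.imwrite('pics/s2c.png',np.hstack([cv2.resize(a,(390,362)),cv2.resize(b,(395,362))]))
E
```

```text
t 4.55 tcp [ 614.6 -134.6   88.1] [179.9   -0.66   0.  ] F [ 29.3   0.3 -13.3] T [ 0.09 -4.99 -0.03] gap 0.1 q [-17.1  17.9  89.5   0.1  71.9  72.9]
```

View pics/s2c.png

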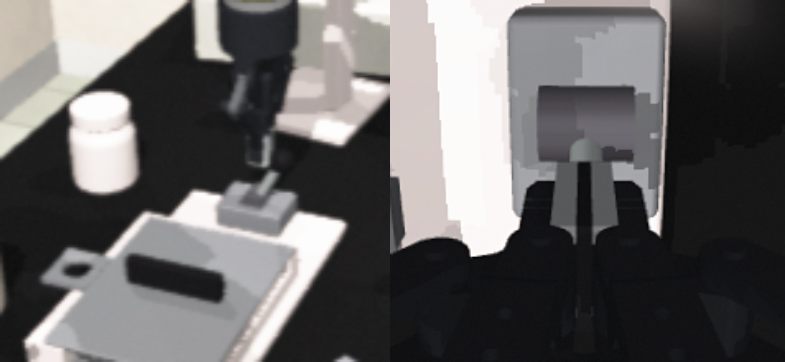

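Force has risen to 29 N, so the lever is probably on its stop. I'll back off, rise and look.

Emit:
move_arm([
  [[0.02,0,0,0,0,0],[0.04,0,-0.02,0,0,0],[0.04,0,-0.07,0,0,0],[0.02,-0.04,-0.12,0,0,0],[0.0,-0.08,-0.16,0,0,0],[-0.03,-0.12,-0.2,0,0,0],[-0.03,-0.12,-0.2,0,0,0],[-0.03,-0.12,-0.2,0,0,0]],
], grip=1)

```text
time: 5.45
tool_pos: [581.1, -11.1, 292.3]
tcp_rot: [180.0, -0.6, 0.2]
ft_force: [1.1, -0.2, 0.5]
finger_gap: 85.4
```

```bash
python3 - <<'E'
from h import *
import pickle
st(); snap('side','s3.png'); s=snap('wrist','w4.png'); pickle.dump(s,open('w4.pkl','wb'))
a=cv2.imread('pics/s3.png')[200:330,220:360]
cv2.imwrite('pics/s3c.png',cv2.resize(a,(560,520)))
E
```

```text
t 5.45 tcp [581.1 -11.1 292.3] [179.99  -0.61   0.19] F [ 1.1 -0.2  0.5] T [ 0.03  0.02 -0.01] gap 85.4 q [-6.2  3.  84.5  0.1 91.9 83.6]
```

View pics/s3c.png

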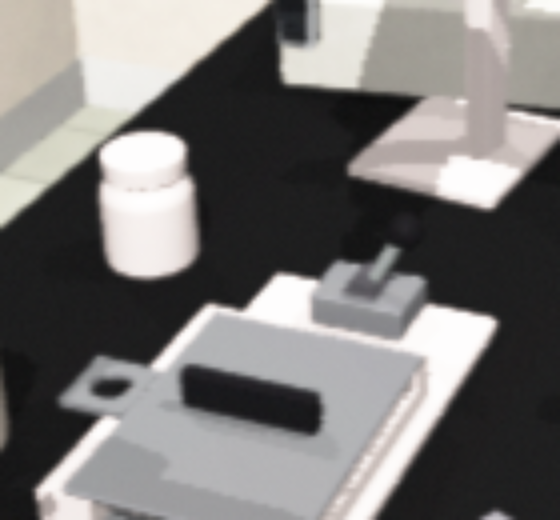

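View pics/w4.png

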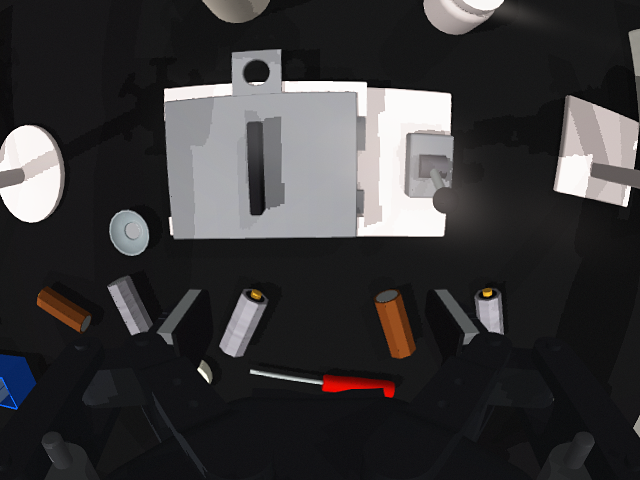

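```bash
python3 - <<'E'
from h import *
import pickle
d=snap('side');w=pickle.load(open('w4.pkl','rb'))
print(tri([ray(d,320.7,257),ray(w,443,200,True)]))
w1,w2=[pickle.load(open(f'w{i}.pkl','rb')) for i in (1,2)]
print(tri([ray(w1,447,87,True),ray(w2,332,178,True),ray(d,304.6,252.8)]))
for p in [(164,92),(356,95),(356,236),(174,237)]: print(onplane(w,*p,51,True).round(1))
for p in [(451,95),(444,236)]: print(onplane(w,*p,12,True).round(1))
print('eye',onplane(w,256.5,72,51,True))
# rib top ends at z=77+? 
for p in [(247,122),(263,122),(264,214),(248,214)]: print('rib',onplane(w,*p,77,True).round(1))
E
```

```text
(array([ 591.42549299, -131.43798576,   91.16930313]), [np.float64(1.5730289854830644), np.float64(1.5730289854830646)])
(array([ 641.29704289, -135.12123349,   91.7861037 ]), [np.float64(1.4897668069606729), np.float64(2.0607180086941432), np.float64(2.449967741555863)])
[701.8 148.5  51. ]
[691.1 -50.1  51. ]
[546.6 -52.5  51. ]
[544.9 144.9  51. ]
[ 702.4 -163.7   12. ]
[ 536.3 -163.4   12. ]
eye [715.43147894  48.86505758  51.        ]
rib [663.2  53.6  77. ]
rib [662.7  38.4  77. ]
rib [575.2  39.   77. ]
rib [575.3  54.7  77. ]
```

The lever ball moved symmetrically, x 641 to 591, so it is on the off stop. The rib is centred at (619,47). Before gripping it I'll fit a quick kinematic model, to know how far the cover can be tilted.

```bash
python3 - <<'E'
from h import *
from scipy.optimize import least_squares
D=np.array([[597.8,239.3,7.47,85.27],[517.2,329.1,-6.1,89.7],[629.1,329.4,11.3,71.7],[700.5,140.5,26.5,72.9],[627.1,88.1,17.9,89.5],[578.9,292.3,3.0,84.5]])
def f(x):
    a,h,L1,L2=x; q2=np.radians(D[:,2]);q=q2+np.radians(D[:,3])
    return np.r_[a+L1*np.sin(q2)+L2*np.sin(q)-D[:,0], h+L1*np.cos(q2)+L2*np.cos(q)-D[:,1]]
r=least_squares(f,[0,0,400,400]);print(r.x,r.fun.round(1))
delta([619,47,160],[180,0,0.5])
E
```

```text
[  1.95621728 -63.87217229 332.39298759 556.61598457] [ 3.3  2.6 -9.5 -1.1  8.2 -3.5 -0.2 -0.4  0.5  2.2 -2.1  0. ]
d [0.0385, -0.0612, 0.1251] [0.03, -0.08, -0.47] rows>= 2.9
```

Emit:
move_arm([
  [[0.02,-0.03,0.05,0,0,0],[0.0385,-0.061,0.09,0,-0.1,-0.5],[0.0385,-0.061,0.125,0,-0.1,-0.5],[0.0385,-0.061,0.125,0,-0.1,-0.5],[0.0385,-0.061,0.125,0,-0.1,-0.5]],
], newtons=60)

```text
time: 6.1
tool_pos: [617.2, 46.0, 157.3]
tcp_rot: [180.0, 0.4, 0.5]
ft_force: [0.5, -0.0, -0.2]
finger_gap: 85.3
```

```bash
python3 - <<'E'
from h import *
import pickle
st(); s=snap('wrist','w5.png'); pickle.dump(s,open('w5.pkl','wb')); delta([619,47,63])
E
```

```text
t 6.1 tcp [617.2  46.  157.3] [179.98   0.39   0.47] F [ 0.5 -0.  -0.2] T [-0.01 -0.01  0.02] gap 85.3 q [-0.5 13.6 87.  -0.  79.7 89.1]
d [0.0004, -0.0012, 0.097] [0.0, 0.0, 0.0] rows>= 1.9
```

View pics/w5.png

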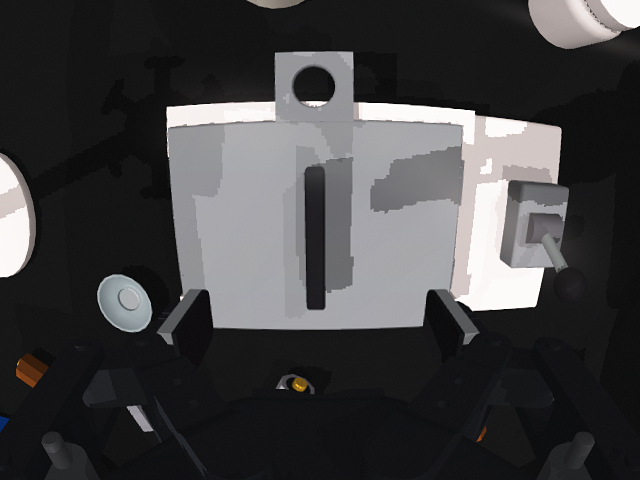

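The rib is centred between the pads at px (315,238). I'll descend and grip.

Emit:
move_arm([
  [[0.0,-0.001,0.04,0,0,0],[0.0,-0.001,0.08,0,0,0],[0.0,-0.001,0.094,0,-0.4,0],[0.0,-0.001,0.094,0,-0.4,0],[0.0,-0.001,0.094,0,-0.4,0]],
])

```text
time: 6.65
tool_pos: [620.2, 47.4, 68.2]
tcp_rot: [180.0, 0.3, 0.5]
ft_force: [0.5, -0.2, 0.4]
finger_gap: 85.3
```

Emit:
move_arm([
  [[0,0,0,0,0,0],[0,0,0,0,0,0],[0,0,0,0,0,0],[0,0,0,0,0,0],[0,0,0,0,0,0],[0,0,0,0,0,0]],
], grip=0, newtons=80)

```text
time: 7.25
tool_pos: [618.6, 48.0, 65.8]
tcp_rot: [180.0, 0.5, 0.5]
ft_force: [-0.5, -0.8, 3.5]
finger_gap: 10.3
```

```bash
python3 - <<'E'
from h import *
st()
E
```

```text
t 7.25 tcp [618.6  48.   65.8] [180.     0.47   0.51] F [-0.5 -0.8  3.5] T [-0.04  0.23  0.05] gap 10.3 q [-0.3 19.1 90.6 -0.  70.8 89.2]
```

Gripped (gap 10.3). I'll lift and check the grasp and where the eye is in the tool frame.

Emit:
move_arm([
  [[0,0,-0.005,0,0,0],[0,0,-0.015,0,0,0],[0,0,-0.03,0,0,0],[0,0,-0.05,0,0,0],[0,0,-0.075,0,0,0],[0,0,-0.1,0,0,0],[0,0,-0.13,0,0,0],[0,0,-0.16,0,0,0],[0,0,-0.19,0,0,0],[0,0,-0.22,0,0,0],[0,0,-0.24,0,0,0],[0,0,-0.25,0,0,0],[0,0,-0.25,0,0,0]],
])

```text
time: 8.55
tool_pos: [621.2, 48.0, 317.9]
tcp_rot: [180.0, 0.3, 0.5]
ft_force: [0.8, -0.7, -2.2]
finger_gap: 9.9
```

```bash
python3 - <<'E'
from h import *
import pickle
st(); s=snap('wrist','w6.png'); pickle.dump(s,open('w6.pkl','wb'))
snap('scene','sc6.png')
E
```

```text
t 8.55 tcp [621.2  48.  317.9] [180.     0.28   0.51] F [ 0.8 -0.7 -2.2] T [-0.05  0.01 -0.01] gap 9.9 q [-0.3 10.3 74.  -0.  96.  89.2]
```

View pics/w6.png

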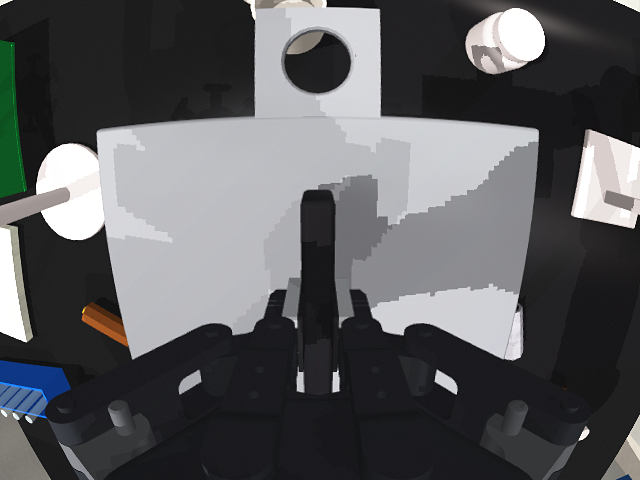

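View pics/sc6.png

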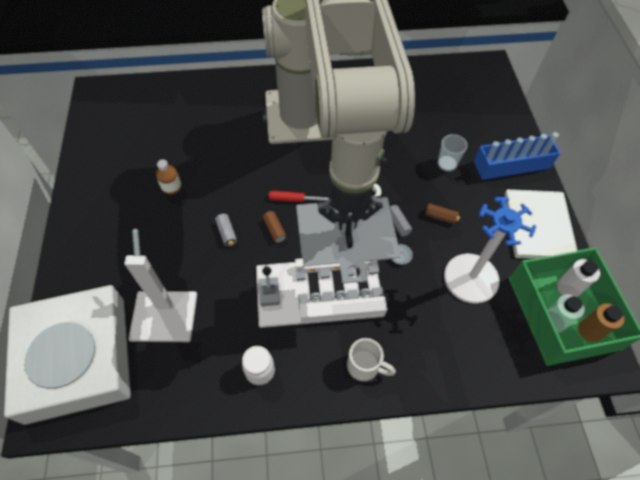

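```bash
cat >> h.py <<'E'
def toolray(s,u,v,z):
    p0,R0,_=pose(); c,d=ray(s,u,v,True); c=R0.inv().apply(c-p0); d=R0.inv().apply(d); return c+d*(z-c[2])/d[2]
E
python3 - <<'E'
from h import *
import pickle
s=pickle.load(open('w6.pkl','rb'))
g=cv2.cvtColor(s['color'],cv2.COLOR_RGB2GRAY)[10:112,262:374]
for z in (12,15,18,21):
    L=toolray(s,282,61,z);R=toolray(s,352,61,z);T=toolray(s,318,28,z);B=toolray(s,318,94,z)
    C=[toolray(s,*p,z) for p in [(97,131),(538,131),(133,359),(505,359)]]
    print(z,'eye',((L+R)/2).round(1),((T+B)/2).round(1),'dia',(R-L).round(1)[1],(T-B).round(1)[0]); print(np.round(C,1)[:,:2].tolist())
E
```

```text
12 eye [98.7 -0.4 12. ] [98.8 -0.  12. ] dia 27.9 27.8
[[75.5, -99.6], [75.5, 99.0], [-41.2, -98.1], [-41.3, 99.5]]
15 eye [99.4 -0.4 15. ] [99.4 -0.  15. ] dia 28.4 28.4
[[75.6, -101.5], [75.6, 101.0], [-43.4, -100.1], [-43.4, 101.5]]
18 eye [100.   -0.4  18. ] [100.  -0.  18.] dia 29.0 29.0
[[75.8, -103.5], [75.8, 102.9], [-45.6, -102.0], [-45.6, 103.5]]
21 eye [100.6  -0.4  21. ] [100.7  -0.   21. ] dia 29.5 29.5
[[75.9, -105.5], [75.9, 104.9], [-47.8, -104.0], [-47.8, 105.5]]
```

```bash
cat >> h.py <<'E'
EYE=np.array([98,-0.2,16.])
ROOT=np.array([615.6,-401.3,250.]); SY=-6.
def hang(ex,ez,th,eye=EYE,ey=0):
    R=Ro.from_euler('xyz',[180,-th,SY],degrees=True)
    e=ROOT+Ro.from_euler('z',SY,degrees=True).apply([ex,ey,ez])
    p=e-R.apply(eye); print('TCP',p.round(1)); return delta(p,[180,-th,SY])
E
python3 - <<'E'
from h import *
hang(-110,60,40); hang(-63,63,65)
E
```

```text
TCP [ 421.3 -381.1  259.3]
d [-0.2021, 0.4273, 0.0571] [-2.24, 40.52, 6.25] rows>= 9.5
TCP [ 497.3 -389.1  230.9]
d [-0.1259, 0.436, 0.0847] [-3.67, 65.49, 5.81] rows>= 9.2
```

Emit:
move_arm([
  [[-0.005,0.01,0.001,0,1,0.1],[-0.015,0.03,0.004,-0.1,3,0.4],[-0.03,0.06,0.008,-0.3,6,0.9],[-0.045,0.095,0.013,-0.5,9,1.4],[-0.062,0.13,0.018,-0.7,12.4,1.9],[-0.08,0.17,0.023,-0.9,16,2.5],[-0.1,0.21,0.028,-1.1,20,3.1],[-0.12,0.25,0.034,-1.3,24,3.7],[-0.14,0.295,0.04,-1.5,28,4.3],[-0.16,0.335,0.045,-1.8,32,4.9],[-0.177,0.37,0.05,-2,35.5,5.5],[-0.19,0.4,0.054,-2.1,38,5.9],[-0.198,0.418,0.056,-2.2,39.7,6.2],[-0.202,0.427,0.057,-2.24,40.5,6.25],[-0.202,0.427,0.057,-2.24,40.5,6.25],[-0.202,0.427,0.057,-2.24,40.5,6.25]],
])

```text
time: 10.25
tool_pos: [421.4, -380.1, 258.4]
tcp_rot: [-179.8, -39.9, -6.2]
ft_force: [1.1, -0.1, -2.3]
finger_gap: 10.0
```

```bash
python3 - <<'E'
from h import *
import pickle
st(); s=snap('wrist','w7.png'); pickle.dump(s,open('w7.pkl','wb'))
snap('side','s7.png')
hang(-63,63,65);hang(-63,63,60)
E
```

```text
t 10.25 tcp [ 421.4 -380.1  258.4] [-179.81  -39.94   -6.15] F [ 1.1 -0.1 -2.3] T [0.06 0.62 0.01] gap 10.0 q [-68.8 -22.2 119.1  38.2  67.5  17.2]
TCP [ 497.3 -389.1  230.9]
d [0.0396, 0.0014, 0.0706] [-0.08, 25.0, -0.01] rows>= 2.9
TCP [ 490.4 -388.3  236.1]
d [0.0376, 0.0014, 0.0622] [-0.08, 20.0, -0.0] rows>= 2.3
```

View pics/w7.png

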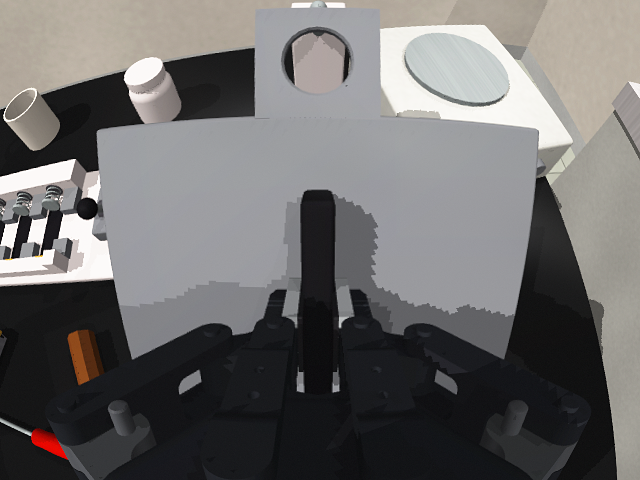

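View pics/s7.png

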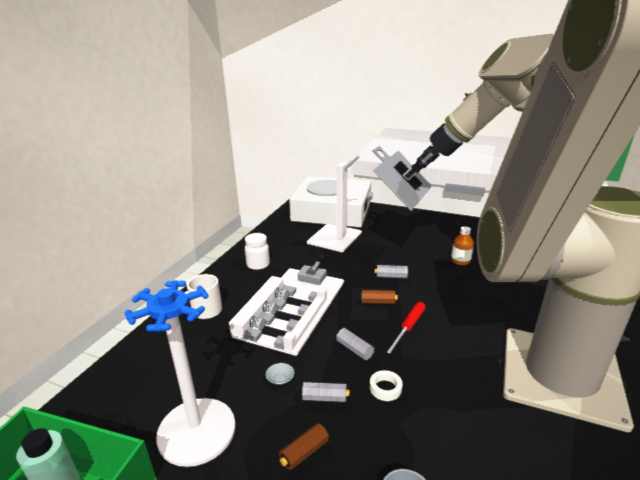

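The pose tracks well and the post shows through the eye, in line. I'll go to the pre-hang pose at 65°.

Emit:
move_arm([
  [[0.004,0,0.007,0,2.5,0],[0.01,0,0.018,0,6,0],[0.016,0.001,0.028,0,10,0],[0.022,0.001,0.04,0,14,0],[0.029,0.001,0.052,0,18.5,0],[0.035,0.001,0.062,0,22,0],[0.039,0.001,0.069,0,24.5,0],[0.0396,0.0014,0.0706,0,25,0],[0.0396,0.0014,0.0706,0,25,0],[0.0396,0.0014,0.0706,0,25,0]],
])

```text
time: 11.35
tool_pos: [497.3, -390.0, 232.3]
tcp_rot: [179.9, -65.0, -5.8]
ft_force: [-0.3, -0.1, -2.6]
finger_gap: 10.3
```

```bash
python3 - <<'E'
from h import *
import pickle
st(); s=snap('wrist','w8.png'); pickle.dump(s,open('w8.pkl','wb'))
snap('side','s8.png');snap('scene','sc8.png')
a=cv2.imread('pics/s8.png')[120:240,310:430]; b=cv2.imread('pics/sc8.png')[190:310,80:200];c=cv2.imread('pics/w8.png')
cv2.imwrite('pics/s8c.png',np.hstack([cv2.resize(a,(390,390),interpolation=2),cv2.resize(b,(390,390),interpolation=2)]))
hang(-63,63,65);hang(-20,15,65)
E
```

```text
t 11.35 tcp [ 497.3 -390.   232.3] [179.87 -65.01  -5.83] F [-0.3 -0.1 -2.6] T [ 0.12  0.78 -0.01] gap 10.3 q [-71.2 -12.1 127.9  75.3  58.3 -16. ]
TCP [ 497.3 -389.1  230.9]
d [-0.0015, -0.0014, 0.0007] [0.02, -0.06, 0.09] rows>= 0.0
TCP [ 540.1 -393.6  182.9]
d [-0.0269, -0.0014, 0.0599] [0.02, -0.06, 0.09] rows>= 1.3
```

View pics/s8c.png

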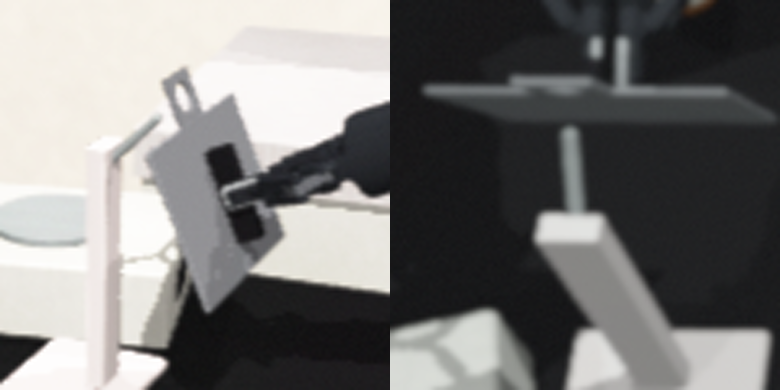

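View pics/w8.png

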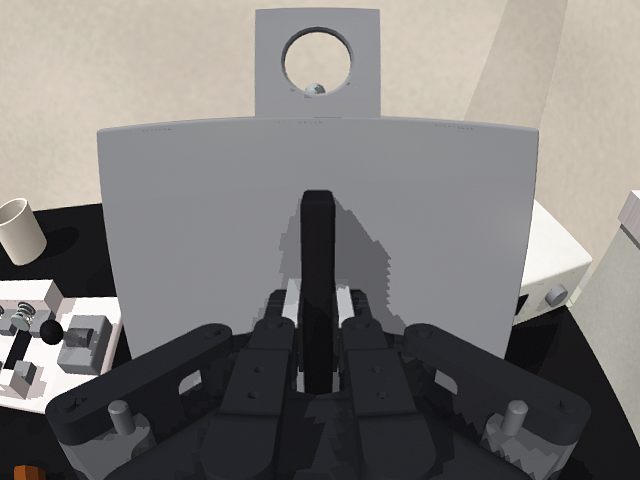

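```bash
python3 - <<'E'
from h import *
import pickle
s=pickle.load(open('w8.pkl','rb'))
print(proj(s,[573.8,-396.9,292],True),proj(s,[575.6,-397,290],True))
c,d=ray(s,316,88,True); 
p0,R0,_=pose()
T=np.array([573.8,-396.9,291.6]);e=p0+R0.apply(EYE)
print('miss',(T-(c+d*np.dot(T-c,d))).round(1),'eye',e.round(1))
# path line offset of eye relative peg axis
ax=Ro.from_euler('z',SY,degrees=True).apply([-1,0,1])/2**.5
v=e-ROOT; print('along',v@ax,'perp',(v-ax*(v@ax)).round(1))
E
```

```text
[315.63701212  93.28342775] [315.48364506  95.98519483]
miss [-0.9  0.3 -2.8] eye [ 552.7 -395.9  314.7]
along 90.37252270674178 perp [ 0.7 -1.3  0.8]
```

The projected peg tip matches the picture to about 3 mm, well inside the eye's 6 mm margin. I'll thread along the peg axis.

```bash
python3 - <<'E'
from h import *
hang(-20,20,65)
E
```

```text
TCP [ 540.1 -393.6  187.9]
d [-0.0223, -0.0014, 0.0578] [0.02, -0.06, 0.09] rows>= 1.2
```

Emit:
move_arm([
  [[-0.001,-0.001,0.003,0,0,0],[-0.003,-0.001,0.008,0,0,0],[-0.006,-0.001,0.015,0,0,0],[-0.009,-0.001,0.023,0,0,0],[-0.012,-0.001,0.031,0,0,0],[-0.015,-0.001,0.039,0,0,0],[-0.018,-0.001,0.047,0,0,0],[-0.021,-0.001,0.054,0,0,0],[-0.022,-0.001,0.058,0,0,0],[-0.022,-0.001,0.058,0,0,0]],
])

```text
time: 12.5
tool_pos: [540.4, -393.3, 186.3]
tcp_rot: [-179.8, -65.0, -6.1]
ft_force: [-0.4, 0.2, -1.4]
finger_gap: 10.7
```

```bash
python3 - <<'E'
from h import *
import pickle
st(); s=snap('wrist','w9.png')
snap('side','s9.png');snap('scene','sc9.png')
a=cv2.imread('pics/s9.png')[120:240,310:430]; b=cv2.imread('pics/w9.png')[0:160,240:400]
cv2.imwrite('pics/s9c.png',np.hstack([cv2.resize(a,(390,390),interpolation=2),cv2.resize(b,(390,390),interpolation=2)]))
hang(-7,248,80);hang(-8,-1,82); hang(-10,4,75)
E
```

```text
t 12.5 tcp [ 540.4 -393.3  186.3] [-179.85  -65.01   -6.11] F [-0.4  0.2 -1.4] T [ 0.05  0.87 -0.02] gap 10.7 q [-65.7  -2.4 124.9  82.   52.2 -22.9]
TCP [ 576.  -397.3  404.3]
d [0.2119, -0.0001, -0.0588] [0.0, 14.94, 0.01] rows>= 4.4
TCP [ 578.3 -397.6  154.2]
d [-0.0139, -0.0002, 0.0487] [0.0, 16.94, 0.01] rows>= 2.0
TCP [ 565.  -396.2  163.5]
d [-0.0111, -0.0002, 0.0327] [0.0, 9.94, 0.01] rows>= 1.2
```

View pics/s9c.png

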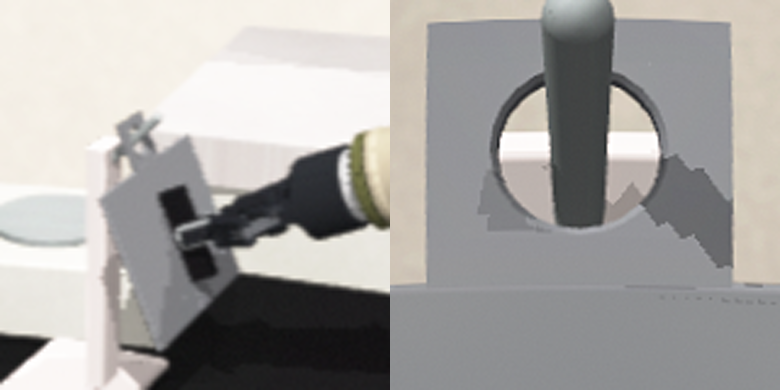

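Threaded: the peg passes through the eye. I'll tilt up and lower it towards the root.

Emit:
move_arm([
  [[-0.001,0,0.003,0,1,0],[-0.003,0,0.009,0,3,0],[-0.006,0,0.016,0,5,0],[-0.008,0,0.024,0,7.5,0],[-0.01,0,0.03,0,9,0],[-0.011,0,0.0327,0,10,0],[-0.011,0,0.037,0,12,0],[-0.012,0,0.042,0,14,0],[-0.012,0,0.046,0,16,0],[-0.012,0,0.048,0,17,0],[-0.012,0,0.048,0,17,0]],
])

```text
time: 13.75
tool_pos: [579.0, -398.6, 157.8]
tcp_rot: [179.5, -82.2, -5.5]
ft_force: [3.0, 0.8, 4.6]
finger_gap: 10.0
```

```bash
python3 - <<'E'
from h import *
import pickle
st(); s=snap('wrist','w10.png')
snap('side','s10.png')
a=cv2.imread('pics/s10.png')[120:240,310:430]; b=cv2.imread('pics/w10.png')[0:160,240:400]
cv2.imwrite('pics/s10c.png',np.hstack([cv2.resize(a,(390,390),interpolation=2),cv2.resize(b,(390,390),interpolation=2)]))
p0,R0,_=pose(); print(Ro.from_euler('z',-SY,degrees=True).apply(p0+R0.apply(EYE)-ROOT))
hang(-5,-2,86)
E
```

```text
t 13.75 tcp [ 579.  -398.6  157.8] [179.51 -82.25  -5.51] F [3.  0.8 4.6] T [-0.   -0.23  0.06] gap 10.0 q [-64.7  18.1 121.8 109.9  64.2 -52.4]
[-7.57174206 -0.78382211  2.81261568]
TCP [ 587.9 -398.6  151.4]
d [-0.0053, -0.001, 0.0098] [0.0, 3.81, 0.1] rows>= 0.4
```

View pics/s10c.png

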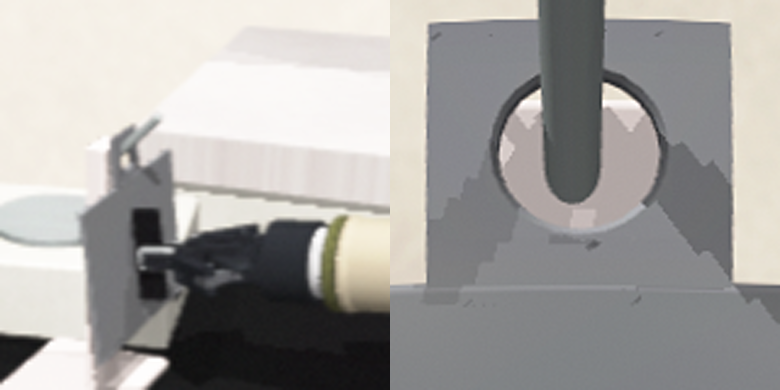

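The peg now takes the weight (Fz +4.6 N). I'll release and back straight out.

Emit:
move_arm([
  [[0,0,0,0,0,0],[0,0,0,0,0,0],[0,0,0,0,0,0],[0,0,0,0,0,0],[0,0,-0.01,0,0,0],[0,0,-0.03,0,0,0],[0,0,-0.06,0,0,0],[0,0,-0.09,0,0,0],[0,0,-0.12,0,0,0],[0,0,-0.12,0,0,0]],
], grip=0.5)

```text
time: 14.85
tool_pos: [457.6, -385.4, 172.5]
tcp_rot: [-179.7, -82.0, -6.4]
ft_force: [0.6, -0.6, 0.2]
finger_gap: 42.9
```

```bash
python3 - <<'E'
from h import *
import pickle
st(); s=snap('wrist','w11.png')
snap('side','s11.png')
a=cv2.imread('pics/s11.png')[120:260,300:440]; b=cv2.imread('pics/w11.png')
cv2.imwrite('pics/s11c.png',np.hstack([cv2.resize(a,(360,360),interpolation=2),cv2.resize(b,(440,360),interpolation=2)]))
delta([400,-300,300],[180,0,-6])
E
```

```text
t 14.85 tcp [ 457.6 -385.4  172.5] [-179.74  -82.02   -6.4 ] F [ 0.6 -0.6  0.2] T [0.04 0.45 0.02] gap 42.9 q [-81.1   7.6 132.1  96.3  74.2 -49.5]
d [0.1167, -0.079, -0.0851] [0.09, -82.04, -0.09] rows>= 9.6
```

View pics/s11c.png

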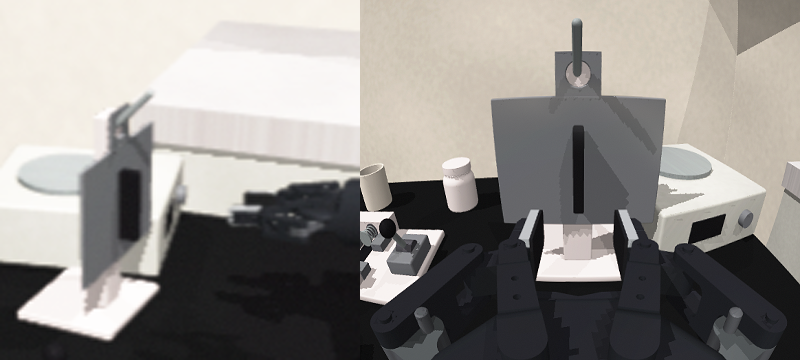

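The cover hangs plumb on the peg against the post. Now to an overview of the bays and cells.

Emit:
move_arm([
  [[0.01,0,-0.02,0,-2,0],[0.02,-0.01,-0.05,0,-8,0],[0.04,-0.03,-0.085,0,-16,0],[0.06,-0.05,-0.085,0,-24,0],[0.09,-0.08,-0.085,0,-32,0],[0.117,-0.08,-0.085,0,-40,0],[0.117,-0.08,-0.085,0,-48,0],[0.117,-0.08,-0.085,0,-56,0],[0.117,-0.08,-0.085,0,-64,0],[0.117,-0.08,-0.085,0,-72,0],[0.117,-0.08,-0.085,0,-80,0],[0.117,-0.08,-0.085,0,-82,0],[0.117,-0.08,-0.085,0,-82,0]],
], grip=1)

```text
time: 16.25
tool_pos: [403.2, -297.5, 300.4]
tcp_rot: [180.0, 0.2, -5.8]
ft_force: [-0.7, -0.3, 0.0]
finger_gap: 85.3
```

```bash
python3 - <<'E'
from h import *
st(); delta([500,10,330],[180,0,0])
E
```

```text
t 16.25 tcp [ 403.2 -297.5  300.4] [179.97   0.23  -5.78] F [-0.7 -0.3  0. ] T [-0.06  0.01  0.02] gap 85.3 q [-42.2  -8.8  95.1  -0.2  93.9  53.6]
d [0.0652, -0.3157, -0.03] [0.01, 0.24, -5.78] rows>= 6.5
```

Emit:
move_arm([
  [[0.065,-0.316,-0.03,0,0.2,-5.8],[0.065,-0.316,-0.03,0,0.2,-5.8],[0.065,-0.316,-0.03,0,0.2,-5.8],[0.065,-0.316,-0.03,0,0.2,-5.8],[0.065,-0.316,-0.03,0,0.2,-5.8],[0.065,-0.316,-0.03,0,0.2,-5.8],[0.065,-0.316,-0.03,0,0.2,-5.8],[0.065,-0.316,-0.03,0,0.2,-5.8],[0.065,-0.316,-0.03,0,0.2,-5.8],[0.065,-0.316,-0.03,0,0.2,-5.8],[0.065,-0.316,-0.03,0,0.2,-5.8]],
])

```text
time: 17.35
tool_pos: [498.4, 8.0, 330.1]
tcp_rot: [180.0, -0.2, -0.3]
ft_force: [0.6, -0.0, 0.2]
finger_gap: 85.7
```

```bash
python3 - <<'E'
from h import *
import pickle
st(); s=snap('wrist','w12.png'); pickle.dump(s,open('w12.pkl','wb'))
E
```

```text
t 17.35 tcp [498.4   8.  330.1] [179.99  -0.22  -0.27] F [ 0.6 -0.   0.2] T [0.   0.01 0.02] gap 85.7 q [-5.  -9.7 92.9  0.  96.6 85.3]
```

View pics/w12.png

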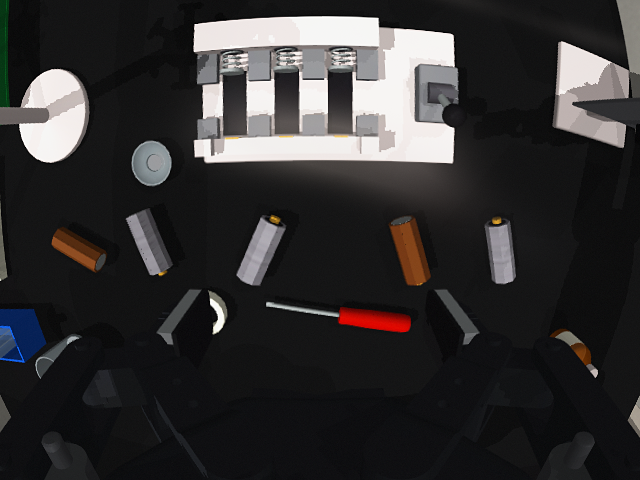

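Bays are visible, floors dark at px (235,105), (287,105) and (340,105). Grey cells are at (150,242), (262,250) and (500,250). Closer view over the charger next.

Emit:
move_arm([
  [[0.03,-0.02,0.02,0,0,0],[0.06,-0.04,0.05,0,0,0],[0.08,-0.04,0.08,0,0.2,-0.3],[0.08,-0.04,0.08,0,0.2,-0.3],[0.08,-0.04,0.08,0,0.2,-0.3],[0.08,-0.04,0.08,0,0.2,-0.3]],
])

```text
time: 18.0
tool_pos: [579.3, 47.9, 252.3]
tcp_rot: [180.0, -0.6, 0.0]
ft_force: [-0.2, -0.0, 0.3]
finger_gap: 85.4
```

```bash
python3 - <<'E'
from h import *
import pickle
st(); s=snap('wrist','w13.png'); pickle.dump(s,open('w13.pkl','wb'))
cv2.imwrite('pics/w13c.png',cv2.resize(cv2.imread('pics/w13.png')[60:270,130:500],(800,454),interpolation=2))
E
```

```text
t 18.0 tcp [579.3  47.9 252.3] [ 1.7999e+02 -5.6000e-01  4.0000e-02] F [-0.2 -0.   0.3] T [0.   0.03 0.  ] gap 85.4 q [-0.3  3.7 87.9 -0.  87.8 89.6]
```

View pics/w13c.png

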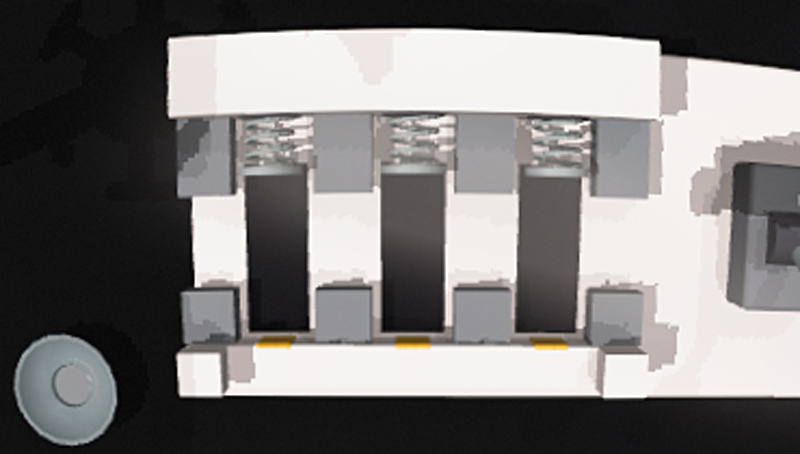

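```bash
python3 - <<'E'
from h import *
import pickle
W=[pickle.load(open(f'w{i}.pkl','rb')) for i in (12,13)]
def contacts(s,box):
    x0,y0,x1,y1=box; h=cv2.cvtColor(s['color'],cv2.COLOR_RGB2HSV)[y0:y1,x0:x1]
    m=((h[...,0]>15)&(h[...,0]<32)&(h[...,1]>140)&(h[...,2]>100)).astype(np.uint8)
    n,l,stt,c=cv2.connectedComponentsWithStats(m); idx=[i for i in range(1,n) if stt[i,4]>8]
    o=[(c[i]+[x0,y0],stt[i]) for i in idx]; o.sort(key=lambda a:a[0][0]); return o
A=contacts(W[0],(200,110,380,160));B=contacts(W[1],(230,200,420,240))
for a,b in zip(A,B):
    print(a[0].round(1),a[1],b[0].round(1),b[1],tri([ray(W[0],*a[0],True),ray(W[1],*b[0],True)])[0].round(1),onplane(W[0],*a[0],30,True).round(1),onplane(W[1],*b[0],30,True).round(1))
k=lambda x,y:(130+x/2.162,60+y/2.162)
for n,z,ps in [('housing front',46,[(235,116),(380,114),(520,116),(600,120)]),('housing back',46,[(168,38),(300,32),(420,31),(540,33),(660,41)]),('plate front top',43.5,[(275,176),(413,175),(550,177)]),('slab front',12,[(400,396),(600,397),(780,397)]),('blocks inner L/R at front end y~', 26,[(239,300),(316,300),(372,300),(454,300),(511,300),(588,300)]),('floor edges',12,[(249,260),(308,260),(381,260),(444,260),(518,260),(580,260)])]:
    for p in ps: print(n,onplane(W[1],*k(*p),z,True).round(1))
E
```

```text
[232.5 137.7] [26 27 12  2 17] [256.2 218.7] [19 18 16  3 36] [566.  109.9  23.9] [566.1 108.1  30. ] [567.2 109.2  30. ]
[285. 136.] [79 26 13  1 13] [320.5 216. ] [84 16 14  1 14] [566.5  46.2  16.1] [566.1  45.9  30. ] [569.8  45.5  30. ]
housing front [669.8 120.7  46. ]
housing front [669.   59.1  46. ]
housing front [6.689e+02 3.000e-01 4.600e+01]
housing front [668.7 -34.4  46. ]
housing back [706.  150.5  46. ]
housing back [705.2  92.7  46. ]
housing back [704.8  42.4  46. ]
housing back [705.3  -8.2  46. ]
housing back [705.4 -61.3  46. ]
plate front top [643.3 104.1  43.5]
plate front top [643.1  45.2  43.5]
plate front top [643.2 -13.4  43.5]
slab front [536.9  51.   12. ]
slab front [536.3 -48.   12. ]
slab front [ 535.8 -148.    12. ]
blocks inner L/R at front end y~ [586.7 125.1  26. ]
blocks inner L/R at front end y~ [586.4  89.2  26. ]
blocks inner L/R at front end y~ [586.3  63.6  26. ]
blocks inner L/R at front end y~ [586.4  26.3  26. ]
blocks inner L/R at front end y~ [5.865e+02 2.000e-01 2.600e+01]
blocks inner L/R at front end y~ [587. -36.  26.]
floor edges [603.7 122.6  12. ]
floor edges [603.3  94.2  12. ]
floor edges [603.   59.9  12. ]
floor edges [603.1  30.4  12. ]
floor edges [603.4  -4.6  12. ]
floor edges [604.  -34.5  12. ]
```

```bash
cat >> h.py <<'E'
def jacket(s,box):
    """grey jacket mask: centroid px and main axis; brass nub centroid"""
    x0,y0,x1,y1=box; im=s['color'][y0:y1,x0:x1]; h=cv2.cvtColor(im,cv2.COLOR_RGB2HSV)
    def big(m):
        n,l,stt,c=cv2.connectedComponentsWithStats(m.astype(np.uint8)); 
        if n<2: return None
        i=1+np.argmax(stt[1:,4]); return c[i]+[x0,y0],stt[i,4],(l==i)
    j=big((h[...,2]>70)&(h[...,1]<60)); b=big((h[...,0]>10)&(h[...,0]<32)&(h[...,1]>120)&(h[...,2]>90))
    r=cv2.minAreaRect((np.argwhere(j[2])[:,::-1]+[x0,y0]).astype(np.float32))
    return j[0],b and b[0],r
E
python3 - <<'E'
from h import *
import pickle
W=[pickle.load(open(f'w{i}.pkl','rb')) for i in (1,12)]
boxes={'A':[(470,222,516,306),(478,208,524,292)],'B':[(224,222,284,306),(232,208,290,292)],'C':[(116,218,172,294),(122,203,178,283)]}
sc=snap('scene','sc13.png'); sb={'A':(214,208,242,250),'B':(328,202,358,242),'C':(384,202,414,240)}
for k,b in boxes.items():
    m=[jacket(s,x) for s,x in zip(W,b)]+[jacket(sc,sb[k])]
    rs=[ray(W[0],*m[0][0],True),ray(W[1],*m[1][0],True),ray(sc,*m[2][0])]
    print(k,'jacket tri',tri(rs)[0].round(1),np.round(tri(rs)[1],1),'plane20',onplane(W[1],*m[1][0],20,True).round(1))
    for q in m[1][2:3]: print('  rect',q)
    if m[1][1] is not None:
        print('  nub w12',m[1][1].round(1),onplane(W[1],*m[1][1],18,True).round(1), 'w1',m[0][1] is not None and onplane(W[0],*m[0][1],18,True).round(1),'tri', tri([ray(W[0],*m[0][1],True),ray(W[1],*m[1][1],True)]+([ray(sc,*m[2][1])] if m[2][1] is not None else []))[0].round(1))
E
```

```text
A jacket tri [ 415.5 -244.5   16.9] [1. 1. 2.] plane20 [ 417.4 -242.1   20. ]
  rect ((500.9881591796875, 252.81240844726562), (60.90586853027344, 25.310483932495117), 82.303955078125)
  nub w12 [496.2 220.8] [ 462.4 -229.7   18. ] w1 [ 463.2 -230.    18. ] tri [ 461.3 -232.8   12.3]
B jacket tri [413.9  85.5  -5.5] [1.8 1.2 2.8] plane20 [422.2  82.4  20. ]
  rect ((259.46246337890625, 252.4034881591797), (26.873647689819336, 66.8546142578125), 23.749494552612305)
  nub w12 [274.3 219.3] [464.3  62.1  18. ] w1 [464.4  62.1  18. ] tri [462.6  62.7  10.9]
C jacket tri [434.5 237.8  16.8] [0.9 1.5 0.7] plane20 [434.7 237.8  20. ]
  rect ((147.0423583984375, 242.8505859375), (63.78687286376953, 21.73119354248047), 67.16634368896484)
  nub w12 [162.  272.8] [391.2 221.9  18. ] w1 [390.8 221.6  18. ] tri [393.4 218.9  23.9]
```

Three grey cells, unmoved, with axis heights about 17 mm. C is at (435,238) with its nub towards about 200°, B at (422,82) towards about -25°, and A at (417,-243) towards about 15°. I start with C, going above it at yaw 20.

```bash
python3 - <<'E'
from h import *
delta([435,238,170],[180,0,20])
E
```

```text
d [-0.1453, -0.19, 0.0813] [0.12, -0.63, -19.94] rows>= 5.1
```

Emit:
move_arm([
  [[-0.02,-0.03,0,0,0,-2],[-0.05,-0.06,0.01,0,0,-5],[-0.08,-0.1,0.03,0,0,-10],[-0.11,-0.14,0.05,0,0,-15],[-0.145,-0.19,0.08,0,-0.6,-20],[-0.145,-0.19,0.08,0,-0.6,-20],[-0.145,-0.19,0.08,0,-0.6,-20],[-0.145,-0.19,0.08,0,-0.6,-20],[-0.145,-0.19,0.08,0,-0.6,-20]],
])

```text
time: 19.0
tool_pos: [435.7, 237.9, 171.2]
tcp_rot: [179.9, 0.0, 20.0]
ft_force: [0.6, -0.4, 1.4]
finger_gap: 85.5
```

```bash
python3 - <<'E'
from h import *
import pickle
st(); s=snap('wrist','w14.png'); pickle.dump(s,open('w14.pkl','wb'))
E
```

```text
t 19.0 tcp [435.7 237.9 171.2] [179.93   0.    20.05] F [ 0.6 -0.4  1.4] T [ 0.04 -0.02  0.01] gap 85.5 q [ 2.280e+01 -6.300e+00  1.063e+02 -1.000e-01  8.000e+01  9.270e+01]
```

View pics/w14.png

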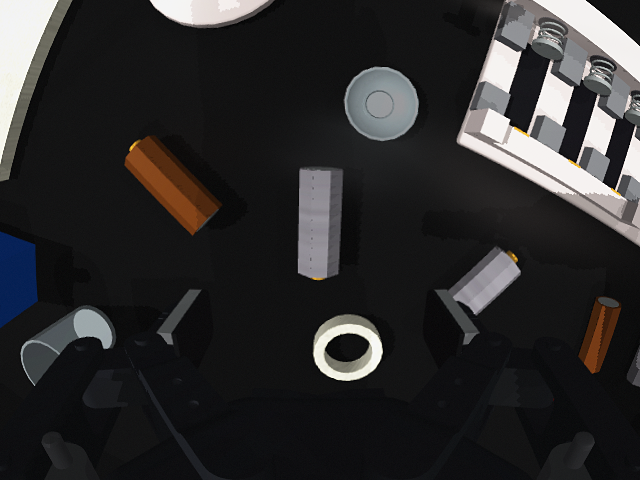

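```bash
cat >> h.py <<'E'
def cellpose(s,box,half_top=True):
    """axis from silhouette mid-edges cast on z=16.5 (edges at widest height), ends at their own heights"""
    x0,y0,x1,y1=box; h=cv2.cvtColor(s['color'],cv2.COLOR_RGB2HSV)[y0:y1,x0:x1]
    m=((h[...,2]>80)&(h[...,1]<70)).astype(np.uint8)
    n,l,stt,c=cv2.connectedComponentsWithStats(m); i=1+np.argmax(stt[1:,4]); m=(l==i).astype(np.uint8)
    cs,_=cv2.findContours(m,cv2.RETR_EXTERNAL,cv2.CHAIN_APPROX_NONE); cs=max(cs,key=len)[:,0]+[x0,y0]
    P=np.array([onplane(s,*p,20,True)[:2] for p in cs]); P=P[:,:2].astype(np.float32)
    r=cv2.minAreaRect(P); print('rect z20',np.round(r[0],1),np.round(r[1],1),round(r[2],1))
    return P,r
E
python3 - <<'E'
from h import *
import pickle
s=pickle.load(open('w14.pkl','rb'))
P,r=cellpose(s,(280,150,360,290))
p0,R0,_=pose()
for v in (180,200,220,240,260):
    row=cv2.cvtColor(s['color'],cv2.COLOR_RGB2HSV)[v]; xs=[u for u in range(285,360) if row[u,2]>80 and row[u,1]<70]
    a=toolray(s,xs[0]-.5,v,p0[2]-20);b=toolray(s,xs[-1]+.5,v,p0[2]-16.5); print(v,xs[0],xs[-1],a.round(1),b.round(1),((a+b)/2).round(1))
print('minus top edge',toolray(s,321,168,p0[2]-33).round(1),'nub end body bottom',toolray(s,320,275,p0[2]-28).round(1),'nub',toolray(s,318,279,p0[2]-20).round(1))
E
```

```text
rect z20 [433.3 236. ] [89.2 32.8] 18.6
180 299 341 [ 32.6 -15.2 151. ] [ 32.3  18.2 154.5] [ 32.5   1.5 152.8]
200 299 340 [ 16.9 -15.3 151. ] [ 16.4  17.6 154.5] [ 16.7   1.2 152.8]
220 299 339 [  0.9 -15.5 151. ] [  0.2  17.  154.5] [  0.6   0.8 152.8]
240 298 339 [-15.5 -16.5 151. ] [-16.4  17.3 154.5] [-15.9   0.4 152.8]
260 298 337 [-32.4 -16.7 151. ] [-33.6  16.  154.5] [-33.   -0.4 152.8]
minus top edge [ 43.1   2.  138. ] nub end body bottom [-42.3   1.5 143. ] nub [-4.90e+01 -1.00e-01  1.51e+02]
```

Cell C lies centred under the tool, axis 1.7° off and origin at tool (-2, 0.6). I'll descend and grip.

Emit:
move_arm([
  [[-0.002,0.0006,0.04,0,0,1.7],[-0.002,0.0006,0.08,0,0,1.7],[-0.002,0.0006,0.12,0,0,1.7],[-0.002,0.0006,0.145,0,0,1.7],[-0.002,0.0006,0.158,0,0,1.7],[-0.002,0.0006,0.158,0,0,1.7],[-0.002,0.0006,0.158,0,0,1.7]],
])

```text
time: 19.75
tool_pos: [433.7, 236.9, 12.9]
tcp_rot: [179.9, 0.1, 18.4]
ft_force: [-0.0, -0.0, 0.5]
finger_gap: 85.4
```

Emit:
move_arm([
  [[0,0,0,0,0,0],[0,0,0,0,0,0],[0,0,0,0,0,0],[0,0,0,0,0,0],[0,0,0,0,0,0],[0,0,0,0,0,0]],
], grip=0, newtons=60)

```text
time: 20.35
tool_pos: [433.0, 237.1, 12.5]
tcp_rot: [179.9, 0.1, 18.4]
ft_force: [-1.2, -1.5, 6.2]
finger_gap: 31.5
```

```bash
python3 - <<'E'
from h import *
st()
E
```

```text
t 20.35 tcp [433.  237.1  12.5] [1.7994e+02 9.0000e-02 1.8410e+01] F [-1.2 -1.5  6.2] T [-0.14  0.2  -0.01] gap 31.5 q [ 2.280e+01  5.200e+00  1.131e+02 -1.000e-01  6.180e+01  9.440e+01]
```

Emit:
move_arm([
  [[0,0,-0.005,0,0,0],[0,0,-0.02,0,0,0],[0,0,-0.045,0,0,0],[0,0,-0.08,0,0,0],[0,0,-0.12,0,0,0],[0,0,-0.14,0,0,0],[0,0,-0.14,0,0,0]],
])

```text
time: 21.05
tool_pos: [434.8, 238.1, 155.6]
tcp_rot: [180.0, -0.2, 18.4]
ft_force: [0.1, 0.5, -2.0]
finger_gap: 31.9
```

```bash
python3 - <<'E'
from h import *
import pickle
st(); s=snap('wrist','w15.png'); pickle.dump(s,open('w15.pkl','wb'))
delta([594.5,109.5,120],[180,0,-0.3])
E
```

```text
t 21.05 tcp [434.8 238.1 155.6] [179.97  -0.22  18.41] F [ 0.1  0.5 -2. ] T [-0.05 -0.05 -0.03] gap 31.9 q [ 22.8  -5.8 107.6  -0.   78.   94.4]
d [0.1123, 0.1723, 0.0332] [0.04, -0.03, 18.71] rows>= 4.2
```

View pics/w15.png

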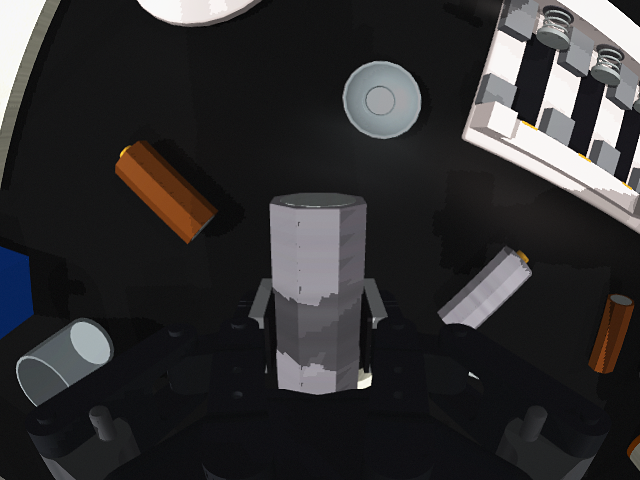

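```bash
python3 - <<'E'
from h import *
import pickle
s=pickle.load(open('w15.pkl','rb'))
print('minus top',toolray(s,318,207,-20.5).round(1),'minus bottom',toolray(s,318,194,12).round(1), 'upper L/R',toolray(s,299,215,-20.5).round(1),toolray(s,340,215,-20.5).round(1))
print('sides far',toolray(s,270,215,-9).round(1),toolray(s,366,215,-9).round(1),'near',toolray(s,276,330,-9).round(1),toolray(s,362,330,-9).round(1))
E
```

```text
minus top [ 45.7  -0.1 -20.5] minus bottom [44.8 -0.1 12. ] upper L/R [ 43.1  -6.1 -20.5] [ 43.1   7.  -20.5]
sides far [ 40.6 -17.   -9. ] [40.7 16.9 -9. ] near [ -5.4 -16.6  -9. ] [-5.4 17.3 -9. ]
```

The cell is held straight with its minus end at tool x 45, so the origin is at the TCP. Move above bay 1.

Emit:
move_arm([
  [[0.01,0.015,0.0,0,0,2],[0.03,0.045,0.01,0,0,5],[0.055,0.085,0.02,0,0,9],[0.08,0.125,0.03,0,0,14],[0.1,0.155,0.033,0,0,17],[0.112,0.172,0.033,0,0,18.7],[0.112,0.172,0.033,0,0,18.7],[0.112,0.172,0.033,0,0,18.7],[0.112,0.172,0.033,0,0,18.7]],
])

```text
time: 22.0
tool_pos: [591.6, 109.8, 116.9]
tcp_rot: [179.9, 0.3, -0.2]
ft_force: [-1.0, 0.1, -1.6]
finger_gap: 31.9
```

```bash
python3 - <<'E'
from h import *
import pickle
st(); s=snap('wrist','w16.png'); pickle.dump(s,open('w16.pkl','wb'))
delta([594.5,109.5,46],[180,0,-0.3])
E
```

```text
t 22.0 tcp [591.6 109.8 116.9] [179.89   0.29  -0.23] F [-1.   0.1 -1.6] T [ 0.01 -0.01 -0.01] gap 31.9 q [ 5.7 13.  92.1 -0.1 75.2 95.9]
d [0.003, 0.0003, 0.0714] [0.11, 0.24, 0.08] rows>= 1.4
```

View pics/w16.png

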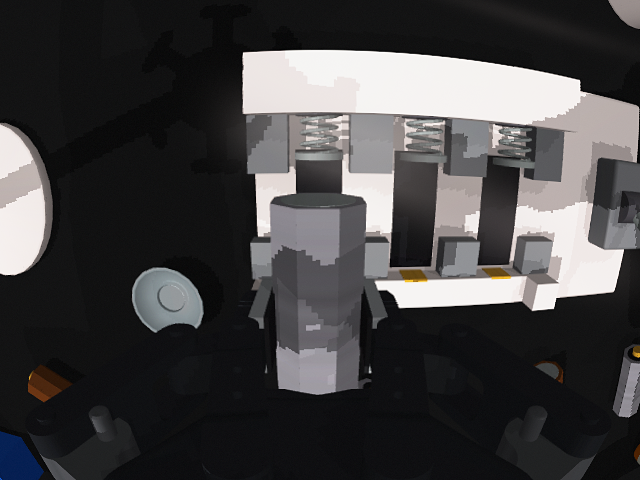

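```bash
python3 - <<'E'
from h import *
import pickle
s=pickle.load(open('w16.pkl','rb'))
for p,z in [((289,165),26),((350,165),26),((296,157),43.5),((345,157),43.5),((272,240),26),((365,238),26),((295,180),12),((342,180),12),((300,114),46)]: print(p,onplane(s,*p,z,True).round(1))
E
```

```text
(289, 165) [640.3 127.   26. ]
(350, 165) [640.2  90.1  26. ]
(296, 157) [646.2 121.7  43.5]
(345, 157) [646.1  94.5  43.5]
(272, 240) [593.1 138.7  26. ]
(365, 238) [594.2  79.9  26. ]
(295, 180) [629.3 124.3  12. ]
(342, 180) [629.2  94.   12. ]
(300, 114) [670.  119.1  46. ]
```

Emit:
move_arm([
  [[0.001,0.0008,0.02,0.1,0.2,0.1],[0.002,0.0008,0.045,0.1,0.2,0.1],[0.002,0.0008,0.065,0.1,0.2,0.1],[0.002,0.0008,0.071,0.1,0.2,0.1],[0.002,0.0008,0.071,0.1,0.2,0.1],[0.002,0.0008,0.071,0.1,0.2,0.1]],
])

```text
time: 22.65
tool_pos: [595.4, 108.7, 48.5]
tcp_rot: [180.0, -0.1, -0.4]
ft_force: [-0.7, 0.8, -1.8]
finger_gap: 31.5
```

```bash
python3 - <<'E'
from h import *
import pickle
st(); s=snap('wrist','w17.png'); snap('side','s17.png')
cv2.imwrite('pics/s17c.png',np.hstack([cv2.resize(cv2.imread('pics/w17.png')[60:420,160:520],(400,400)),cv2.resize(cv2.imread('pics/s17.png')[230:370,210:350],(400,400),interpolation=2)]))
E
```

```text
t 22.65 tcp [595.4 108.7  48.5] [ 1.8e+02 -1.4e-01 -3.6e-01] F [-0.7  0.8 -1.8] T [0.   0.01 0.07] gap 31.5 q [ 5.5 17.7 94.3 -0.  67.9 95.9]
```

View pics/s17c.png

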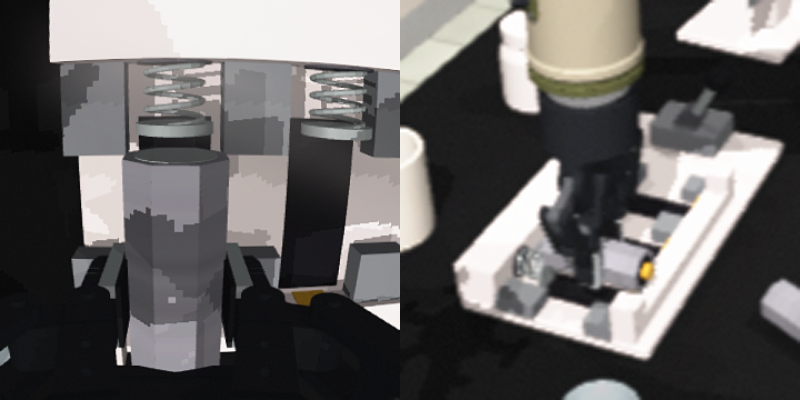

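Emit:
move_arm([
  [[0,0,0.0035,0,0,0],[0,0,0.0035,0,0,0],[0.003,0,0.0035,0,0,0],[0.006,0,0.0035,0,0,0],[0.009,0,0.0035,0,0,0],[0.012,0,0.0035,0,0,0],[0.013,0,0.0035,0,0,0],[0.013,0,0.0035,0,0,0]],
])

```text
time: 23.55
tool_pos: [607.8, 108.1, 43.6]
tcp_rot: [180.0, -0.0, -0.4]
ft_force: [-2.8, -0.3, 0.0]
finger_gap: 31.9
```

```bash
python3 - <<'E'
from h import *
import pickle
st(); s=snap('wrist','w18.png'); snap('side','s18.png')
cv2.imwrite('pics/s18c.png',np.hstack([cv2.resize(cv2.imread('pics/w18.png')[60:420,160:520],(400,400)),cv2.resize(cv2.imread('pics/s18.png')[230:370,210:350],(400,400),interpolation=2)]))
E
```

```text
t 23.55 tcp [607.8 108.1  43.6] [ 1.7998e+02 -1.0000e-02 -4.0000e-01] F [-2.8 -0.3  0. ] T [0.03 0.54 0.01] gap 31.9 q [ 5.3 19.8 92.2 -0.  67.9 95.7]
```

View pics/s18c.png

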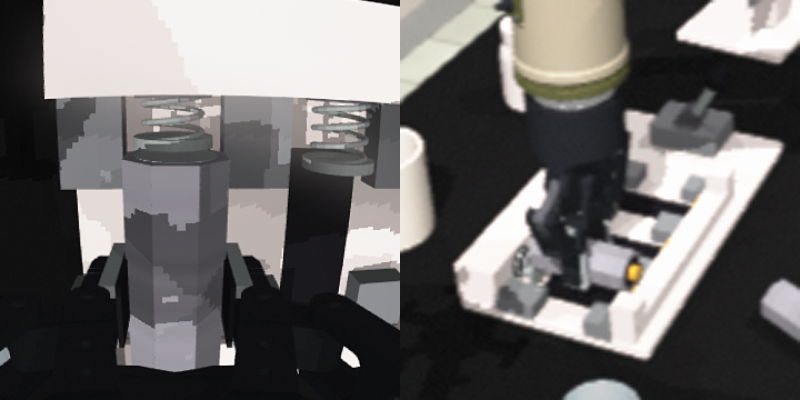

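The spring is compressing (2.8 N). I'll push on, step down, push to clear the nub, then lower home.

Emit:
move_arm([
  [[0.002,0,0,0,0,0],[0.003,0,0,0,0,0],[0.003,0,0.003,0,0,0],[0.003,0,0.006,0,0,0],[0.004,0,0.007,0,0,0],[0.006,0,0.007,0,0,0],[0.007,0,0.007,0,0,0],[0.007,0,0.007,0,0,0]],
])

```text
time: 24.45
tool_pos: [614.3, 108.1, 36.1]
tcp_rot: [180.0, 0.0, -0.4]
ft_force: [-5.7, 1.0, -1.0]
finger_gap: 31.4
```

```bash
python3 - <<'E'
from h import *
import pickle
st(); s=snap('wrist','w19.png'); snap('side','s19.png')
cv2.imwrite('pics/s19c.png',np.hstack([cv2.resize(cv2.imread('pics/w19.png')[60:420,160:520],(400,400)),cv2.resize(cv2.imread('pics/s19.png')[230:370,210:350],(400,400),interpolation=2)]))
E
```

```text
t 24.45 tcp [614.3 108.1  36.1] [ 1.7998e+02  4.0000e-02 -3.9000e-01] F [-5.7  1.  -1. ] T [0.07 0.9  0.02] gap 31.4 q [ 5.3 21.3 91.2 -0.  67.5 95.7]
```

View pics/s19c.png

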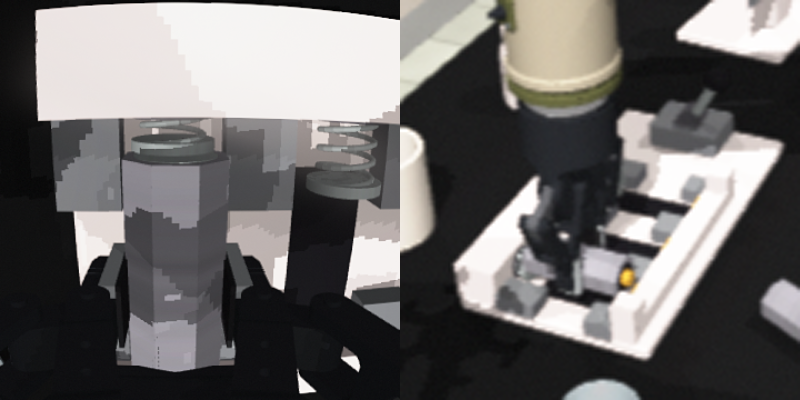

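The force shows about 15 mm of compression, so the nub is past the contact wall. Lower home.

Emit:
move_arm([
  [[0,0,0.002,0,0,0],[0,0,0.005,0,0,0],[0,0,0.008,0,0,0],[0,0,0.0105,0,0,0],[0,0,0.0112,0,0,0],[0,0,0.0112,0,0,0]],
])

```text
time: 25.15
tool_pos: [614.5, 108.0, 25.2]
tcp_rot: [180.0, 0.0, -0.4]
ft_force: [-5.5, -0.0, -0.6]
finger_gap: 31.7
```

```bash
python3 - <<'E'
from h import *
import pickle
st(); s=snap('wrist','w20.png'); snap('side','s20.png')
cv2.imwrite('pics/s20c.png',np.hstack([cv2.resize(cv2.imread('pics/w20.png')[60:420,160:520],(400,400)),cv2.resize(cv2.imread('pics/s20.png')[230:370,210:350],(400,400),interpolation=2)]))
E
```

```text
t 25.15 tcp [614.5 108.   25.2] [ 1.7998e+02  1.0000e-02 -4.0000e-01] F [-5.5 -0.  -0.6] T [-0.04  0.89  0.04] gap 31.7 q [ 5.3 22.2 91.4 -0.  66.4 95.7]
```

View pics/s20c.png

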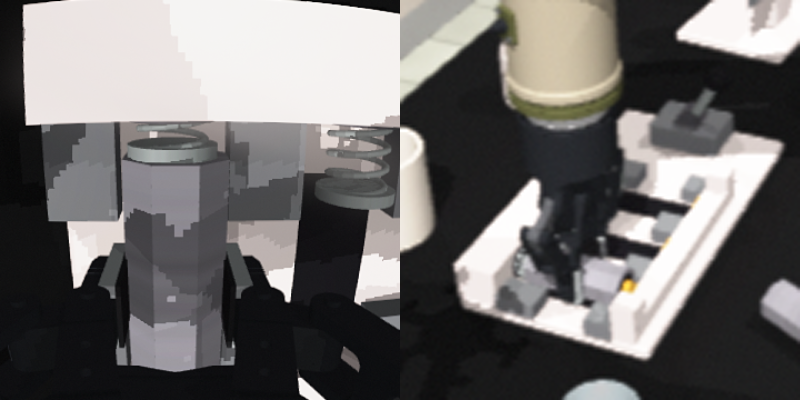

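Emit:
move_arm([
  [[-0.001,0,0.0005,0,0,0],[-0.002,0,0.0007,0,0,0],[-0.003,0,0.0007,0,0,0],[-0.003,0,0.0007,0,0,0]],
])

```text
time: 25.65
tool_pos: [612.1, 108.0, 24.8]
tcp_rot: [180.0, -0.1, -0.4]
ft_force: [-3.6, 0.6, -1.7]
finger_gap: 31.6
```

Emit:
move_arm([
  [[0,0,0,0,0,0],[0,0,0,0,0,0],[0,0,0,0,0,0],[0,0,-0.01,0,0,0],[0,0,-0.03,0,0,0],[0,0,-0.06,0,0,0],[0,0,-0.1,0,0,0],[0,0,-0.14,0,0,0],[0,0,-0.14,0,0,0]],
], grip=0.5)

```text
time: 26.55
tool_pos: [616.3, 108.6, 174.1]
tcp_rot: [-179.9, -0.8, -0.4]
ft_force: [1.3, -0.6, 0.4]
finger_gap: 42.9
```

```bash
python3 - <<'E'
from h import *
import pickle
st(); s=snap('wrist','w21.png');pickle.dump(s,open('w21.pkl','wb')); snap('side','s21.png')
cv2.imwrite('pics/s21c.png',np.hstack([cv2.resize(cv2.imread('pics/w21.png')[60:420,160:520],(400,400)),cv2.resize(cv2.imread('pics/s21.png')[230:370,210:350],(400,400),interpolation=2)]))
delta([435,85,170],[180,0,-25])
E
```

```text
t 26.55 tcp [616.3 108.6 174.1] [-179.94   -0.81   -0.39] F [ 1.3 -0.6  0.4] T [ 0.02 -0.02  0.04] gap 42.9 q [ 5.3 12.8 86.2 -0.  80.2 95.7]
d [-0.1781, 0.0245, -0.0033] [-0.08, -0.32, 24.6] rows>= 3.6
```

View pics/s21c.png

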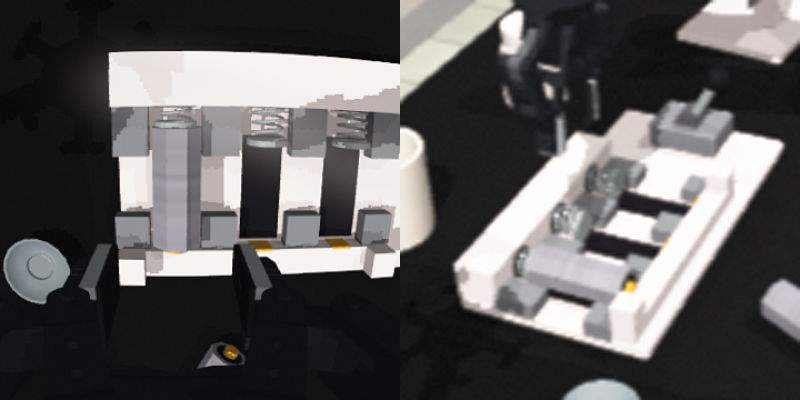

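Cell C is seated in bay 1, nub behind the contact and spring compressed. Next is cell B.

```bash
python3 - <<'E'
from h import *
delta([422,82,172],[180,0,-25])
E
```

```text
d [-0.1911, 0.0276, -0.0054] [-0.08, -0.32, 24.6] rows>= 3.9
```

Emit:
move_arm([
  [[-0.03,0.004,0,0,0,4],[-0.07,0.01,0,0,0,10],[-0.12,0.016,0,0,0,16],[-0.16,0.022,0,0,-0.3,22],[-0.195,0.026,0,0,-0.6,24.6],[-0.195,0.026,0,0,-0.6,24.6],[-0.195,0.026,0,0,-0.6,24.6],[-0.195,0.026,0,0,-0.6,24.6],[-0.195,0.026,0,0,-0.6,24.6]],
], grip=1)

```text
time: 27.55
tool_pos: [417.4, 83.5, 164.7]
tcp_rot: [179.9, 0.5, -25.0]
ft_force: [0.0, 0.0, 0.1]
finger_gap: 85.5
```

```bash
python3 - <<'E'
from h import *
import pickle
st(); s=snap('wrist','w22.png'); pickle.dump(s,open('w22.pkl','wb'))
E
```

```text
t 27.55 tcp [417.4  83.5 164.7] [179.88   0.53 -24.98] F [0.  0.  0.1] T [-0.01  0.03 -0.02] gap 85.5 q [  4.3 -17.5 116.6   0.2  81.4 119.2]
```

View pics/w22.png

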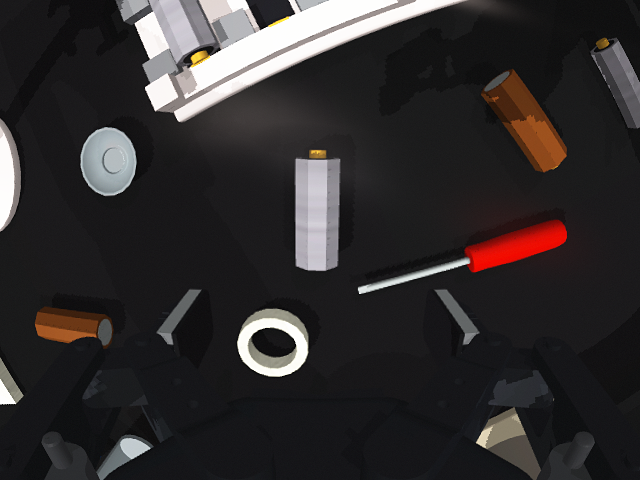

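```bash
cat >> h.py <<'E'
def cellrows(s,vs,u0,u1):
    p0,R0,_=pose(); out=[]
    for v in vs:
        row=cv2.cvtColor(s['color'],cv2.COLOR_RGB2HSV)[v]; xs=[u for u in range(u0,u1) if row[u,2]>80 and row[u,1]<70]
        a=toolray(s,xs[0]-.5,v,p0[2]-18);b=toolray(s,xs[-1]+.5,v,p0[2]-18); out.append((a+b)/2); print(v,xs[0],xs[-1],a.round(1)[:2],b.round(1)[:2],out[-1].round(1)[:2])
    o=np.array(out); k=np.polyfit(o[:,0],o[:,1],1); print('axis angle',np.degrees(np.arctan(k[0])).round(2),'y at x=0',k[1].round(2))
E
python3 - <<'E'
from h import *
import pickle
s=pickle.load(open('w22.pkl','rb'));p0,_,_=pose()
cellrows(s,range(170,265,15),285,355)
g=cv2.cvtColor(s['color'],cv2.COLOR_RGB2HSV)[:,317]; print([(v,g[v].tolist()) for v in list(range(148,164))+list(range(262,276))])
E
```

```text
170 295 339 [ 40.7 -17.8] [40.7 16.2] [40.7 -0.8]
185 295 339 [ 29.2 -17.9] [29.2 16.3] [29.2 -0.8]
200 295 339 [ 17.6 -18.1] [17.6 16.4] [17.6 -0.8]
215 295 338 [  5.8 -18.2] [ 5.8 15.8] [ 5.8 -1.2]
230 295 338 [ -6.2 -18.4] [-6.2 16. ] [-6.2 -1.2]
245 295 337 [-18.5 -18.6] [-18.5  15.4] [-18.5  -1.6]
260 296 337 [-31.  -18.1] [-31.   15.6] [-31.   -1.2]
axis angle 0.55 y at x=0 -1.17
[(148, [128, 26, 39]), (149, [11, 65, 55]), (150, [19, 184, 212]), (151, [23, 182, 253]), (152, [25, 179, 255]), (153, [21, 188, 243]), (154, [19, 174, 158]), (155, [19, 176, 161]), (156, [19, 176, 164]), (157, [19, 175, 159]), (158, [17, 109, 82]), (159, [124, 25, 81]), (160, [135, 10, 202]), (161, [139, 10, 198]), (162, [135, 10, 197]), (163, [133, 12, 196]), (262, [133, 11, 205]), (263, [130, 11, 207]), (264, [127, 11, 208]), (265, [132, 12, 209]), (266, [134, 13, 210]), (267, [137, 11, 208]), (268, [137, 11, 209]), (269, [137, 11, 208]), (270, [139, 13, 163]), (271, [135, 16, 31]), (272, [120, 21, 24]), (273, [120, 10, 26]), (274, [90, 10, 26]), (275, [120, 9, 27])]
```

```bash
python3 - <<'E'
from h import *
import pickle
s=pickle.load(open('w22.pkl','rb'));p0,_,_=pose()
for v,z in [(159,33),(159,16),(270.5,33),(149.5,23),(149.5,12)]: print(v,z,toolray(s,317,v,p0[2]-z).round(1))
E
```

```text
159 33 [ 49.9  -0.8 131.7]
159 16 [ 48.8  -0.8 148.7]
270.5 33 [-34.3  -0.8 131.7]
149.5 23 [ 56.4  -0.8 141.7]
149.5 12 [ 55.9  -0.8 152.7]
```

```bash
python3 - <<'E'
from h import *
p0,R0,_=pose(); t=p0+R0.apply([11,-1.1,0]); t[2]=12.8; print(t); delta(t,[180,0,-25.5])
E
```

```text
[427.75847958  79.88288684  12.8       ]
d [0.0124, -0.0014, 0.1517] [0.13, 0.54, 0.51] rows>= 3.0
```

Emit:
move_arm([
  [[0.006,-0.001,0.03,0.1,0.4,0.5],[0.012,-0.0014,0.07,0.1,0.4,0.5],[0.012,-0.0014,0.11,0.1,0.4,0.5],[0.012,-0.0014,0.14,0.1,0.4,0.5],[0.012,-0.0014,0.1515,0.1,0.4,0.5],[0.012,-0.0014,0.1515,0.1,0.4,0.5],[0.012,-0.0014,0.1515,0.1,0.4,0.5]],
])

```text
time: 28.3
tool_pos: [427.9, 80.1, 14.3]
tcp_rot: [-180.0, 0.1, -25.5]
ft_force: [0.2, -0.5, 1.1]
finger_gap: 85.2
```

Emit:
move_arm([
  [[0,0,0,0,0,0],[0,0,0,0,0,0],[0,0,0,0,0,0],[0,0,0,0,0,0],[0,0,0,0,0,0],[0,0,0,0,0,0]],
], grip=0)

```text
time: 28.9
tool_pos: [427.5, 80.0, 14.1]
tcp_rot: [-180.0, 0.0, -25.5]
ft_force: [-1.3, -0.3, 6.8]
finger_gap: 31.7
```

Emit:
move_arm([
  [[0,0,-0.005,0,0,0],[0,0,-0.02,0,0,0],[0,0,-0.045,0,0,0],[0,0,-0.08,0,0,0],[0,0,-0.12,0,0,0],[0,0,-0.14,0,0,0],[0,0,-0.14,0,0,0],[0,0,-0.14,0,0,0]],
])

```text
time: 29.7
tool_pos: [426.8, 79.9, 152.7]
tcp_rot: [180.0, 0.1, -25.5]
ft_force: [0.2, 0.1, -1.8]
finger_gap: 31.8
```

```bash
python3 - <<'E'
from h import *
import pickle
st(); s=snap('wrist','w23.png'); pickle.dump(s,open('w23.pkl','wb'))
E
```

```text
t 29.7 tcp [426.8  79.9 152.7] [ 1.7999e+02  1.2000e-01 -2.5500e+01] F [ 0.2  0.1 -1.8] T [-0.01 -0.02  0.06] gap 31.8 q [  3.8 -15.8 116.5   0.   79.4 119.3]
```

View pics/w23.png

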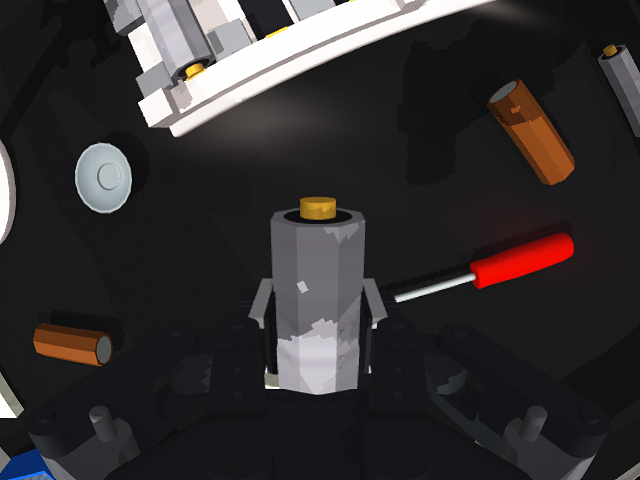

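```bash
python3 - <<'E'
from h import *
import pickle
s=pickle.load(open('w23.pkl','rb'));p0,_,_=pose()
print('front top',toolray(s,318,222,-18.9).round(1),'nub tip top',toolray(s,318,198,-9).round(1),'sides',toolray(s,271,225,-8).round(1),toolray(s,364,225,-8).round(1))
delta([594,45,125],[180,0,90])
E
```

```text
front top [ 40.   -0.4 -18.9] nub tip top [46.1 -0.4 -9. ] sides [ 36.3 -17.1  -8. ] [36.3 15.9 -8. ]
d [0.1667, -0.0409, 0.026] [-0.18, 0.22, -115.49] rows>= 13.4
```

Emit:
move_arm([
  [[0.005,-0.001,0,0,0,-4],[0.015,-0.004,0,0,0,-12],[0.03,-0.008,0,0,0,-20],[0.045,-0.011,0,0,0,-28],[0.06,-0.015,0,0,0,-36],[0.075,-0.018,0,0,0,-44],[0.09,-0.022,0,0,0,-52],[0.105,-0.026,0,0,0,-60],[0.12,-0.03,0,0,0,-68],[0.135,-0.033,0,0,0,-76],[0.15,-0.037,0,0,0,-84],[0.16,-0.04,0,0,0,-92],[0.167,-0.041,0,0,0,-100],[0.167,-0.041,0,0,0,-108],[0.167,-0.041,0,0,0,-115.5],[0.167,-0.041,0,0,0,-115.5]],
])

```text
time: 31.35
tool_pos: [593.8, 45.0, 149.8]
tcp_rot: [-179.6, -0.0, 90.1]
ft_force: [0.4, -0.7, -1.7]
finger_gap: 31.3
```

Emit:
move_arm([
  [[0,0,0,0,0,-4],[0,0,0,0,0,-12],[0,0,0,0,0,-20],[0,0,0,0,0,-28],[0,0,0,0,0,-36],[0,0,0,0,0,-44],[0,0,0,0,0,-52],[0,0,0,0,0,-60],[0,0,0,0,0,-68],[0,0,0,0,0,-76],[0,0,0,0,0,-84],[0,0,0,0,0,-90],[0,0,0,0,0,-90],[0,0,0,0,0,-90]],
])

```text
time: 32.75
tool_pos: [594.7, 45.0, 151.6]
tcp_rot: [180.0, -0.2, 179.7]
ft_force: [0.1, 0.0, -0.9]
finger_gap: 31.9
```

```bash
python3 - <<'E'
from h import *
import pickle
st(); s=snap('wrist','w24.png'); pickle.dump(s,open('w24.pkl','wb'))
delta([595,45,90],[180,0,179.7])
E
```

```text
t 32.75 tcp [594.7  45.  151.6] [179.96  -0.22 179.69] F [ 0.1  0.  -0.9] T [ 0.04  0.01 -0.03] gap 31.9 q [ -0.6  10.3  91.4   0.   78.5 -90.3]
d [-0.0003, -0.0001, 0.0619] [0.04, -0.2, 0.03] rows>= 1.2
```

View pics/w24.png

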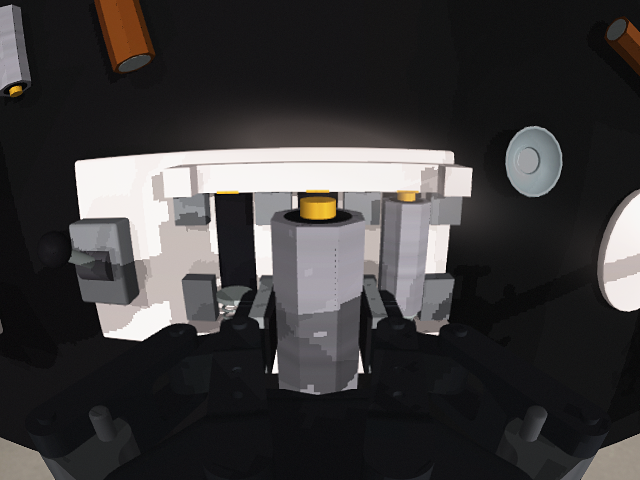

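```bash
python3 - <<'E'
from h import *
import pickle
s=pickle.load(open('w24.pkl','rb'))
for p,z in [((291,195),26),((345,195),26),((257,210),26),((209,210),26),((228,192),29),((318,191),29),((407,194),29)]: print(p,onplane(s,*p,z,True).round(1))
E
```

```text
(291, 195) [569.4  26.8  26. ]
(345, 195) [569.6  65.   26. ]
(257, 210) [580.   2.  26.]
(209, 210) [579.4 -34.   26. ]
(228, 192) [566. -18.  29.]
(318, 191) [566.2  45.9  29. ]
(407, 194) [568.1 109.2  29. ]
```

Emit:
move_arm([
  [[0,0.0004,0.03,0,0,0],[0,0.0004,0.06,0,0,0],[0,0.0004,0.085,0,0,0],[0,0.0004,0.1,0,-0.2,0],[0,0.0004,0.1035,0,-0.2,0],[0,0.0004,0.1035,0,-0.2,0],[0,0.0004,0.1035,0,-0.2,0]],
])

```text
time: 33.5
tool_pos: [596.1, 45.5, 50.5]
tcp_rot: [180.0, 0.2, 179.9]
ft_force: [0.5, 0.5, -0.7]
finger_gap: 31.4
```

```bash
python3 - <<'E'
from h import *
st(); s=snap('wrist','w25.png'); snap('side','s25.png')
cv2.imwrite('pics/s25c.png',np.hstack([cv2.resize(cv2.imread('pics/w25.png')[60:420,140:500],(400,400)),cv2.resize(cv2.imread('pics/s25.png')[230:370,210:350],(400,400),interpolation=2)]))
E
```

```text
t 33.5 tcp [596.1  45.5  50.5] [179.96   0.18 179.94] F [ 0.5  0.5 -0.7] T [ 0.04  0.04 -0.03] gap 31.4 q [ -0.6  16.5  95.6   0.   67.8 -90.5]
```

View pics/s25c.png

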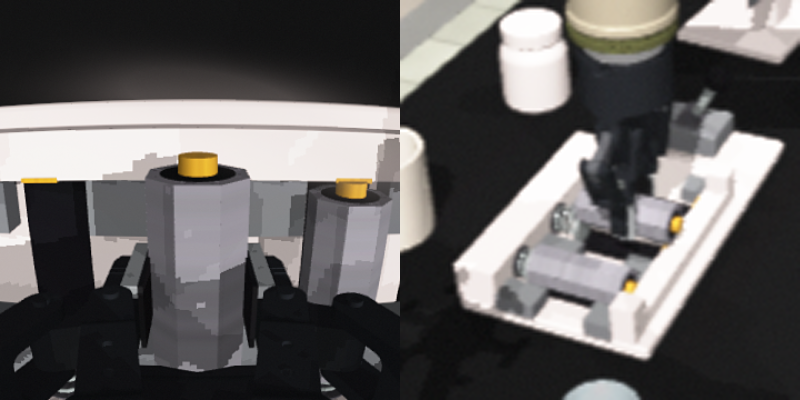

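Emit:
move_arm([
  [[0,0,0.004,0,0,0],[0,0,0.004,0,0,0],[-0.003,0,0.004,0,0,0],[-0.006,0,0.004,0,0,0],[-0.009,0,0.004,0,0,0],[-0.012,0,0.004,0,0,0],[-0.015,0,0.004,0,0,0],[-0.016,0,0.004,0,0,0],[-0.016,0,0.004,0,0,0]],
])

```text
time: 34.5
tool_pos: [611.0, 45.5, 45.1]
tcp_rot: [180.0, 0.0, -180.0]
ft_force: [-4.9, 0.5, 0.2]
finger_gap: 31.9
```

```bash
python3 - <<'E'
from h import *
st(); s=snap('wrist','w26.png'); snap('side','s26.png')
cv2.imwrite('pics/s26c.png',np.hstack([cv2.resize(cv2.imread('pics/w26.png')[60:420,140:500],(400,400)),cv2.resize(cv2.imread('pics/s26.png')[230:370,210:350],(400,400),interpolation=2)]))
E
```

```text
t 34.5 tcp [611.   45.5  45.1] [ 1.7996e+02  3.0000e-02 -1.8000e+02] F [-4.9  0.5  0.2] T [-0.02  0.82 -0.08] gap 31.9 q [ -0.6  19.1  93.    0.   67.9 -90.6]
```

View pics/s26c.png

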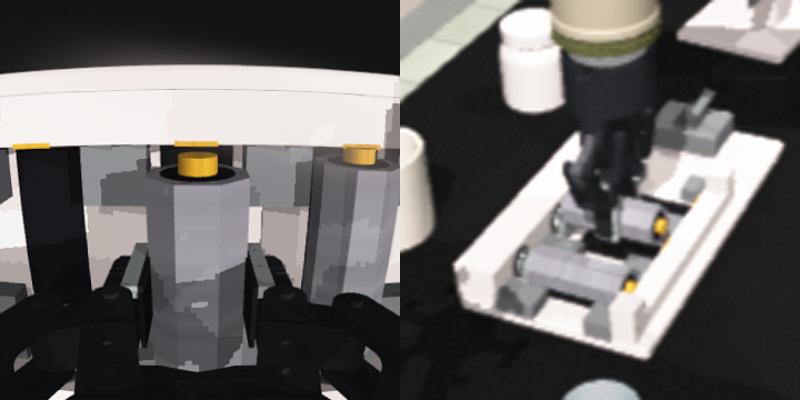

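Emit:
move_arm([
  [[-0.001,0,0.002,0,0,0],[-0.002,0,0.005,0,0,0],[-0.003,0,0.007,0,0,0],[-0.004,0,0.008,0,0,0],[-0.004,0,0.008,0,0,0],[-0.004,0,0.008,0,0,0]],
])

```text
time: 35.2
tool_pos: [614.4, 45.5, 36.9]
tcp_rot: [180.0, -0.0, -180.0]
ft_force: [-5.2, 0.1, 0.7]
finger_gap: 31.5
```

```bash
python3 - <<'E'
from h import *
st(); s=snap('wrist','w27.png'); snap('side','s27.png')
cv2.imwrite('pics/s27c.png',np.hstack([cv2.resize(cv2.imread('pics/w27.png')[60:420,140:500],(400,400)),cv2.resize(cv2.imread('pics/s27.png')[230:370,210:350],(400,400),interpolation=2)]))
E
```

```text
t 35.2 tcp [614.4  45.5  36.9] [ 1.7996e+02 -1.0000e-02 -1.8000e+02] F [-5.2  0.1  0.7] T [ 0.02  0.95 -0.12] gap 31.5 q [ -0.6  20.2  92.5   0.   67.3 -90.6]
```

View pics/s27c.png

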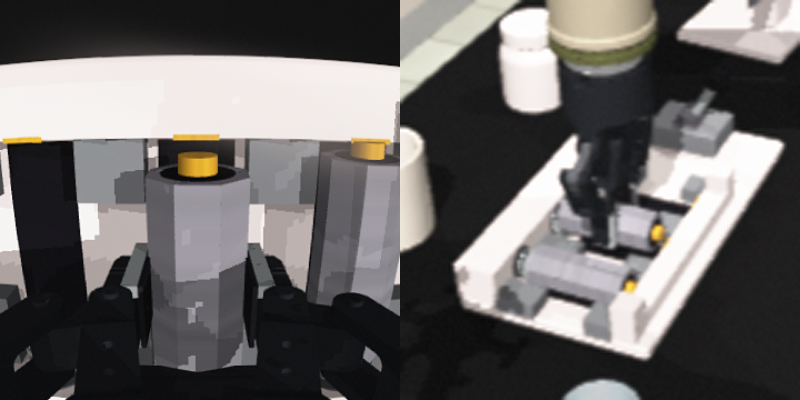

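Emit:
move_arm([
  [[-0.001,0,0.002,0,0,0],[-0.001,0,0.005,0,0,0],[-0.001,0,0.008,0,0,0],[-0.001,0,0.01,0,0,0],[-0.001,0,0.0106,0,0,0],[-0.001,0,0.0106,0,0,0]],
])

```text
time: 35.9
tool_pos: [615.3, 45.6, 26.3]
tcp_rot: [180.0, -0.0, -180.0]
ft_force: [-6.2, -0.2, 0.3]
finger_gap: 31.7
```

```bash
python3 - <<'E'
from h import *
st(); s=snap('wrist','w28.png'); snap('side','s28.png')
cv2.imwrite('pics/s28c.png',np.hstack([cv2.resize(cv2.imread('pics/w28.png')[60:420,140:500],(400,400)),cv2.resize(cv2.imread('pics/s28.png')[230:370,210:350],(400,400),interpolation=2)]))
E
```

```text
t 35.9 tcp [615.3  45.6  26.3] [ 1.7996e+02 -2.0000e-02 -1.8000e+02] F [-6.2 -0.2  0.3] T [-0.    1.06 -0.02] gap 31.7 q [ -0.5  21.2  92.6   0.   66.3 -90.6]
```

View pics/s28c.png

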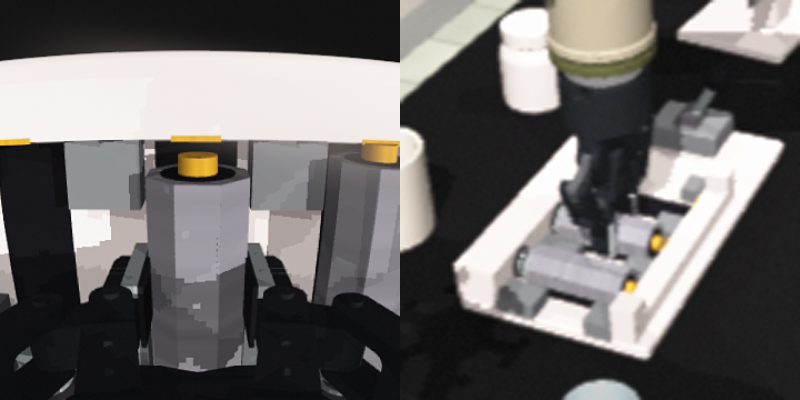

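Down and level. Ease back 3 mm, release and rise.

Emit:
move_arm([
  [[0.001,0,0.0003,0,0,0],[0.002,0,0.0003,0,0,0],[0.003,0,0.0003,0,0,0],[0.003,0,0.0003,0,0,0]],
])

```text
time: 36.4
tool_pos: [612.7, 45.6, 26.3]
tcp_rot: [180.0, 0.0, -180.0]
ft_force: [-6.7, 0.1, 1.3]
finger_gap: 31.8
```

Emit:
move_arm([
  [[0,0,0,0,0,0],[0,0,0,0,0,0],[0,0,0,0,0,0],[0,0,-0.01,0,0,0],[0,0,-0.03,0,0,0],[0,0,-0.06,0,0,0],[0,0,-0.1,0,0,0],[0,0,-0.14,0,0,0],[0,0,-0.14,0,0,0]],
], grip=0.5)

```text
time: 37.3
tool_pos: [617.5, 45.4, 175.5]
tcp_rot: [180.0, 0.8, -180.0]
ft_force: [1.4, -0.3, 0.0]
finger_gap: 42.4
```

```bash
python3 - <<'E'
from h import *
import pickle
st(); s=snap('wrist','w29.png');pickle.dump(s,open('w29.pkl','wb')); snap('side','s29.png')
cv2.imwrite('pics/s29c.png',np.hstack([cv2.resize(cv2.imread('pics/w29.png'),(480,360)),cv2.resize(cv2.imread('pics/s29.png')[230:370,210:350],(320,360),interpolation=2)]))
delta([430,-240,175],[180,0,-165])
E
```

```text
t 37.3 tcp [617.5  45.4 175.5] [ 179.97    0.84 -179.99] F [ 1.4 -0.3  0. ] T [-0.   -0.01  0.03] gap 42.4 q [ -0.6  11.7  87.3   0.   80.2 -90.6]
d [0.1845, -0.2854, -0.0071] [-0.01, 0.36, -15.0] rows>= 6.8
```

View pics/s29c.png

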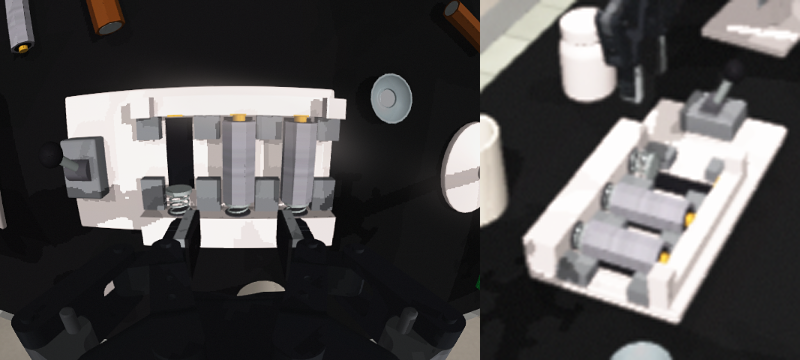

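Both cells sit home. On to cell A.

```bash
python3 - <<'E'
from h import *
delta([417,-243,175],[180,0,-165])
E
```

```text
d [0.1975, -0.2884, -0.0072] [-0.01, 0.36, -15.0] rows>= 7.0
```

Emit:
move_arm([
  [[0.02,-0.03,0,0,0,-1],[0.05,-0.07,0,0,0,-4],[0.08,-0.115,0,0,0,-7],[0.11,-0.16,0,0,0.1,-9],[0.14,-0.205,0,0,0.2,-11],[0.17,-0.25,0,0,0.3,-13],[0.198,-0.288,-0.005,0,0.4,-15],[0.198,-0.288,-0.005,0,0.4,-15],[0.198,-0.288,-0.005,0,0.4,-15],[0.198,-0.288,-0.005,0,0.4,-15],[0.198,-0.288,-0.005,0,0.4,-15]],
], grip=1)

```text
time: 38.5
tool_pos: [415.5, -241.3, 170.3]
tcp_rot: [179.9, -0.3, -164.9]
ft_force: [0.2, -1.5, -0.0]
finger_gap: 85.7
```

```bash
python3 - <<'E'
from h import *
import pickle
st(); s=snap('wrist','w30.png'); pickle.dump(s,open('w30.pkl','wb'))
E
```

```text
t 38.5 tcp [ 415.5 -241.3  170.3] [ 179.87   -0.32 -164.93] F [ 0.2 -1.5 -0. ] T [ 0.01 -0.01  0.04] gap 85.7 q [ -36.1   -8.5  108.4   -0.2   80.4 -141.2]
```

View pics/w30.png

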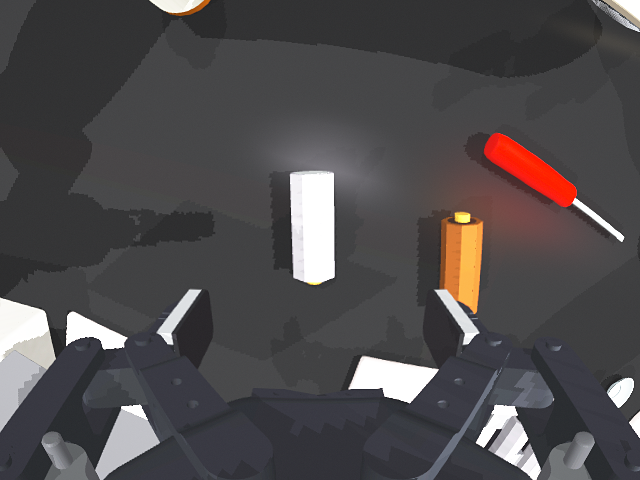

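Cell A is at (313,228), nub end down in the view, and the brown one at (461,260) is clear of the fingers.

```bash
python3 - <<'E'
from h import *
import pickle
s=pickle.load(open('w30.pkl','rb'));p0,_,_=pose()
out=[]
for v in range(182,276,13):
    row=cv2.cvtColor(s['color'],cv2.COLOR_RGB2HSV)[v]; xs=[u for u in range(280,350) if row[u,2]>140]
    a=toolray(s,xs[0]-.5,v,p0[2]-18);b=toolray(s,xs[-1]+.5,v,p0[2]-18);out.append((a+b)/2); print(v,xs[0],xs[-1],a.round(1)[:2],b.round(1)[:2])
o=np.array(out);k=np.polyfit(o[:,0],o[:,1],1);print(np.degrees(np.arctan(k[0])),k[1])
g=cv2.cvtColor(s['color'],cv2.COLOR_RGB2HSV)[:,313]; print([(v,g[v].tolist()) for v in list(range(166,176))+list(range(274,290))])
for v,z in [(172,33),(279,33),(283,16),(285,20)]: print(v,z,toolray(s,313,v,p0[2]-z).round(1))
E
```

```text
182 290 333 [ 30.7 -21.4] [30.6 12.7]
195 290 333 [ 20.5 -21.6] [20.4 12.8]
208 291 333 [ 10.1 -20.9] [10.  12.8]
221 291 333 [ -0.4 -21.1] [-0.5 12.9]
234 292 333 [-11.1 -20.5] [-11.1  13.1]
247 292 333 [-22.  -20.7] [-22.   13.2]
260 293 334 [-33.1 -20.1] [-33.1  14.1]
273 293 334 [-44.5 -20.4] [-44.5  14.3]
-1.1038917956195549 -3.92503952282417
[(166, [135, 12, 123]), (167, [133, 15, 122]), (168, [135, 13, 119]), (169, [129, 16, 115]), (170, [128, 8, 136]), (171, [90, 5, 220]), (172, [90, 5, 215]), (173, [96, 6, 210]), (174, [135, 2, 252]), (175, [0, 0, 255]), (274, [0, 0, 255]), (275, [0, 0, 255]), (276, [0, 0, 255]), (277, [0, 0, 255]), (278, [0, 0, 255]), (279, [0, 0, 255]), (280, [0, 0, 255]), (281, [0, 0, 255]), (282, [30, 63, 255]), (283, [30, 137, 255]), (284, [23, 176, 255]), (285, [114, 63, 57]), (286, [113, 17, 59]), (287, [110, 12, 63]), (288, [110, 11, 69]), (289, [90, 4, 67])]
172 33 [ 39.9  -3.  137.5]
279 33 [-43.7  -3.3 137.5]
283 16 [-54.3  -3.5 154.5]
285 20 [-54.4  -3.5 150.5]
```

```bash
python3 - <<'E'
from h import *
p0,R0,_=pose(); t=p0+R0.apply([-5.9,-3.8,0]); t[2]=13; print(t); delta(t,[180,0,-164.93+1.1])
E
```

```text
[ 422.32168974 -243.41445075   13.        ]
d [-0.0068, -0.0041, 0.1574] [0.12, -0.32, -1.07] rows>= 3.2
```

Emit:
move_arm([
  [[-0.003,-0.002,0.03,0.1,-0.2,-1.1],[-0.0065,-0.004,0.07,0.1,-0.2,-1.1],[-0.0065,-0.004,0.11,0.1,-0.2,-1.1],[-0.0065,-0.004,0.14,0.1,-0.2,-1.1],[-0.0065,-0.004,0.157,0.1,-0.2,-1.1],[-0.0065,-0.004,0.157,0.1,-0.2,-1.1],[-0.0065,-0.004,0.157,0.1,-0.2,-1.1]],
])

```text
time: 39.25
tool_pos: [421.9, -244.1, 14.0]
tcp_rot: [180.0, -0.1, -163.8]
ft_force: [-0.1, -0.4, 0.0]
finger_gap: 85.2
```

Emit:
move_arm([
  [[0,0,0,0,0,0],[0,0,0,0,0,0],[0,0,0,0,0,0],[0,0,0,0,0,0],[0,0,0,0,0,0],[0,0,0,0,0,0]],
], grip=0)

```text
time: 39.85
tool_pos: [422.2, -245.3, 15.0]
tcp_rot: [-179.9, -0.0, -163.9]
ft_force: [-0.8, 1.6, 6.2]
finger_gap: 31.6
```

Emit:
move_arm([
  [[0,0,-0.005,0,0,0],[0,0,-0.02,0,0,0],[0,0,-0.045,0,0,0],[0,0,-0.08,0,0,0],[0,0,-0.12,0,0,0],[0,0,-0.14,0,0,0],[0,0,-0.14,0,0,0],[0,0,-0.14,0,0,0]],
])

```text
time: 40.65
tool_pos: [421.5, -244.6, 153.4]
tcp_rot: [-180.0, -0.1, -163.9]
ft_force: [-0.1, -0.3, -2.2]
finger_gap: 31.7
```

```bash
python3 - <<'E'
from h import *
import pickle
st(); s=snap('wrist','w31.png'); pickle.dump(s,open('w31.pkl','wb'))
delta([592,-19,155],[180,0,100])
E
```

```text
t 40.65 tcp [ 421.5 -244.6  153.4] [-1.7997e+02 -1.1000e-01 -1.6390e+02] F [-0.1 -0.3 -2.2] T [ 0.   -0.02  0.02] gap 31.7 q [-3.610e+01 -6.800e+00  1.087e+02 -1.000e-01  7.810e+01 -1.422e+02]
d [-0.2268, 0.1689, -0.0032] [-0.1, -0.2, 96.1] rows>= 11.2
```

View pics/w31.png

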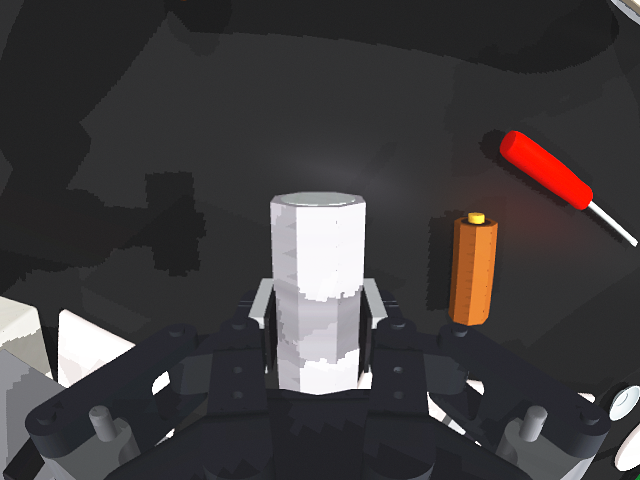

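```bash
python3 - <<'E'
from h import *
import pickle
s=pickle.load(open('w31.pkl','rb'))
print('minus top',toolray(s,318,206,-18).round(1),'bottom',toolray(s,318,192.5,13).round(1),'sides',toolray(s,271,215,-8).round(1),toolray(s,366,215,-8).round(1),toolray(s,362,340,-8).round(1),toolray(s,277,340,-8).round(1))
E
```

```text
minus top [ 43.7  -0.4 -18. ] bottom [43.2 -0.3 13. ] sides [ 38.6 -16.9  -8. ] [38.6 16.5 -8. ] [-12.1  17.2  -8. ] [-12.  -16.6  -8. ]
```

Emit:
move_arm([
  [[-0.005,0.004,0,0,0,4],[-0.02,0.015,0,0,0,11],[-0.04,0.03,0,0,0,19],[-0.06,0.045,0,0,0,27],[-0.085,0.063,0,0,0,35],[-0.11,0.082,0,0,0,43],[-0.135,0.1,0,0,0,51],[-0.16,0.119,0,0,0,59],[-0.185,0.138,0,0,0,67],[-0.205,0.153,0,0,0,75],[-0.22,0.163,0,0,0,83],[-0.227,0.169,0,0,0,91],[-0.227,0.169,0,0,0,96],[-0.227,0.169,0,0,0,96]],
])

```text
time: 42.1
tool_pos: [591.5, -18.8, 150.4]
tcp_rot: [-179.6, -0.0, 100.1]
ft_force: [-0.1, -0.4, -2.2]
finger_gap: 31.6
```

Emit:
move_arm([
  [[0,0,0,0,0,4],[0,0,0,0,0,12],[0,0,0,0,0,20],[0,0,0,0,0,28],[0,0,0,0,0,36],[0,0,0,0,0,44],[0,0,0,0,0,52],[0,0,0,0,0,60],[0,0,0,0,0,68],[0,0,0,0,0,76],[0,0,0,0,0,84],[0,0,0,0,0,92],[0,0,0,0,0,99],[0,0,0,0,0,100.2],[0,0,0,0,0,100.2],[0,0,0,0,0,100.2]],
])

```text
time: 43.7
tool_pos: [592.5, -19.4, 152.7]
tcp_rot: [179.9, 0.2, 0.1]
ft_force: [0.6, 0.1, -1.5]
finger_gap: 31.5
```

```bash
python3 - <<'E'
from h import *
import pickle
st(); s=snap('wrist','w32.png'); pickle.dump(s,open('w32.pkl','wb'))
delta([593.5,-18.7,50],[180,0,-0.3])
E
```

```text
t 43.7 tcp [592.5 -19.4 152.7] [1.7995e+02 1.6000e-01 1.1000e-01] F [ 0.6  0.1 -1.5] T [-0.02 -0.05  0.03] gap 31.5 q [-6.8  9.7 92.  -0.1 78.5 83.1]
d [0.0011, -0.0008, 0.1029] [0.06, 0.13, 0.37] rows>= 2.1
```

View pics/w32.png

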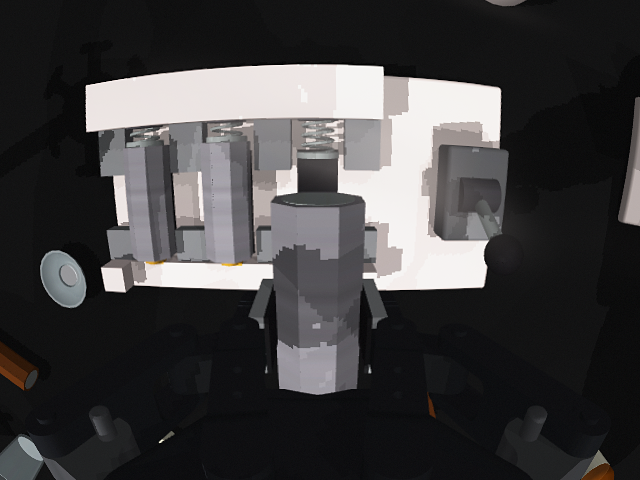

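```bash
python3 - <<'E'
from h import *
import pickle
s=pickle.load(open('w32.pkl','rb'))
for p,z in [((292,160),26),((344,160),26),((298,154),43.5),((338,154),43.5),((297,175),12),((338,175),12)]: print(p,onplane(s,*p,z,True).round(1))
E
```

```text
(292, 160) [641.9  -1.3  26. ]
(344, 160) [641.9 -37.6  26. ]
(298, 154) [647.   -6.4  43.5]
(338, 154) [647.1 -32.4  43.5]
(297, 175) [629.7  -3.9  12. ]
(338, 175) [629.7 -34.3  12. ]
```

Emit:
move_arm([
  [[0.001,0,0.03,0,0,0.2],[0.002,0,0.06,0,0.1,0.3],[0.002,0,0.085,0,0.1,0.3],[0.002,0,0.1,0,0.1,0.3],[0.002,0,0.1025,0,0.1,0.3],[0.002,0,0.1025,0,0.1,0.3],[0.002,0,0.1025,0,0.1,0.3],[0.002,0,0.1025,0,0.1,0.3]],
])

```text
time: 44.55
tool_pos: [596.1, -19.6, 52.7]
tcp_rot: [179.9, -0.2, -0.4]
ft_force: [-0.4, -0.3, -1.2]
finger_gap: 31.8
```

```bash
python3 - <<'E'
from h import *
st(); s=snap('wrist','w33.png'); snap('side','s33.png')
cv2.imwrite('pics/s33c.png',np.hstack([cv2.resize(cv2.imread('pics/w33.png')[60:420,140:500],(400,400)),cv2.resize(cv2.imread('pics/s33.png')[230:370,210:350],(400,400),interpolation=2)]))
E
```

```text
t 44.55 tcp [596.1 -19.6  52.7] [ 1.7992e+02 -1.7000e-01 -3.8000e-01] F [-0.4 -0.3 -1.2] T [ 0.01  0.02 -0.02] gap 31.8 q [-6.8 16.1 95.7 -0.1 68.  83.6]
```

View pics/s33c.png

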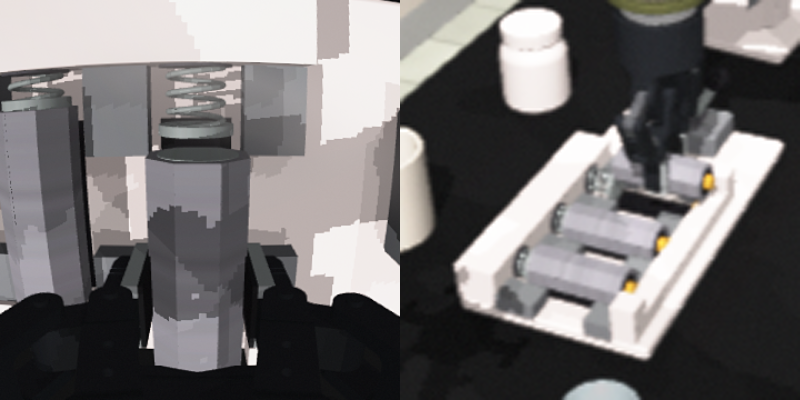

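Emit:
move_arm([
  [[0,0,0.003,0,0,0],[0,0,0.0045,0,0,0],[0.003,0,0.0045,0,0,0],[0.006,0,0.0045,0,0,0],[0.009,0,0.0045,0,0,0],[0.012,0,0.0045,0,0,0],[0.015,0,0.0045,0,0,0],[0.017,0,0.0045,0,0,0],[0.017,0,0.0045,0,0,0]],
])

```text
time: 45.55
tool_pos: [611.5, -19.5, 46.1]
tcp_rot: [179.9, 0.1, -0.4]
ft_force: [-5.0, 0.4, -0.0]
finger_gap: 31.4
```

```bash
python3 - <<'E'
from h import *
st(); s=snap('wrist','w34.png'); snap('side','s34.png')
cv2.imwrite('pics/s34c.png',np.hstack([cv2.resize(cv2.imread('pics/w34.png')[60:420,140:500],(400,400)),cv2.resize(cv2.imread('pics/s34.png')[230:370,210:350],(400,400),interpolation=2)]))
E
```

```text
t 45.55 tcp [611.5 -19.5  46.1] [ 1.7995e+02  5.0000e-02 -3.9000e-01] F [-5.   0.4 -0. ] T [0.09 0.74 0.02] gap 31.4 q [-6.6 19.  93.  -0.1 68.1 83.8]
```

View pics/s34c.png

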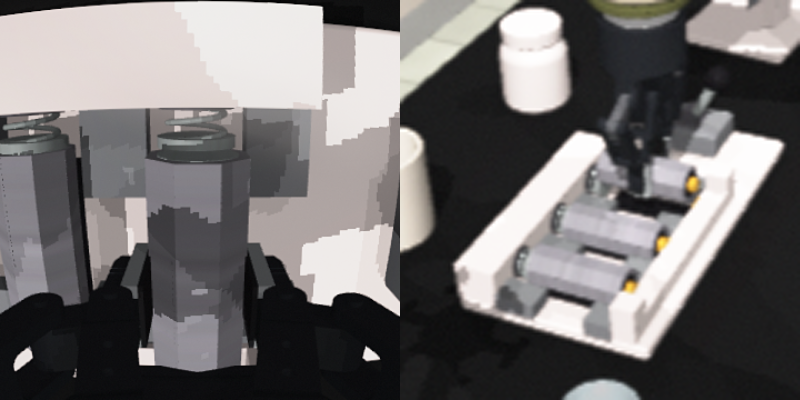

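Emit:
move_arm([
  [[0.001,0,0.002,0,0,0],[0.002,0,0.005,0,0,0],[0.0035,0,0.007,0,0,0],[0.005,0,0.008,0,0,0],[0.005,0,0.008,0,0,0],[0.005,0,0.008,0,0,0]],
])

```text
time: 46.25
tool_pos: [616.2, -19.6, 38.1]
tcp_rot: [179.9, 0.1, -0.4]
ft_force: [-6.0, -0.1, 1.1]
finger_gap: 31.7
```

```bash
python3 - <<'E'
from h import *
st(); s=snap('wrist','w35.png'); snap('side','s35.png')
cv2.imwrite('pics/s35c.png',np.hstack([cv2.resize(cv2.imread('pics/w35.png')[60:420,140:500],(400,400)),cv2.resize(cv2.imread('pics/s35.png')[230:370,210:350],(400,400),interpolation=2)]))
E
```

```text
t 46.25 tcp [616.2 -19.6  38.1] [ 1.7994e+02  6.0000e-02 -4.0000e-01] F [-6.  -0.1  1.1] T [0.09 0.96 0.07] gap 31.7 q [-6.6 20.2 92.4 -0.1 67.5 83.9]
```

View pics/s35c.png

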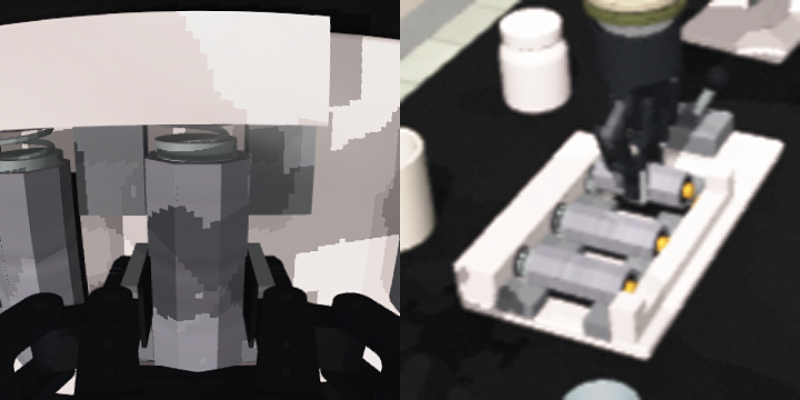

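Emit:
move_arm([
  [[0,0,0.002,0,0,0],[0,0,0.005,0,0,0],[0,0,0.008,0,0,0],[0,0,0.0102,0,0,0],[0,0,0.011,0,0,0],[0,0,0.011,0,0,0]],
])

```text
time: 46.95
tool_pos: [616.1, -19.7, 27.1]
tcp_rot: [179.9, 0.1, -0.4]
ft_force: [-6.1, 0.3, 0.4]
finger_gap: 31.8
```

Emit:
move_arm([
  [[-0.001,0,0,0,0,0],[-0.002,0,0,0,0,0],[-0.003,0,0.0003,0,0,0],[-0.003,0,0.0003,0,0,0]],
])

```text
time: 47.35
tool_pos: [613.5, -19.7, 27.1]
tcp_rot: [179.9, 0.0, -0.4]
ft_force: [-5.2, 0.4, 1.3]
finger_gap: 31.7
```

```bash
python3 - <<'E'
from h import *
st(); s=snap('wrist','w36.png'); snap('side','s36.png')
cv2.imwrite('pics/s36c.png',np.hstack([cv2.resize(cv2.imread('pics/w36.png')[60:420,140:500],(400,400)),cv2.resize(cv2.imread('pics/s36.png')[230:370,210:350],(400,400),interpolation=2)]))
E
```

```text
t 47.35 tcp [613.5 -19.7  27.1] [ 1.7994e+02  1.0000e-02 -4.0000e-01] F [-5.2  0.4  1.3] T [0.03 0.81 0.06] gap 31.7 q [-6.6 20.7 93.1 -0.1 66.2 83.8]
```

View pics/s36c.png

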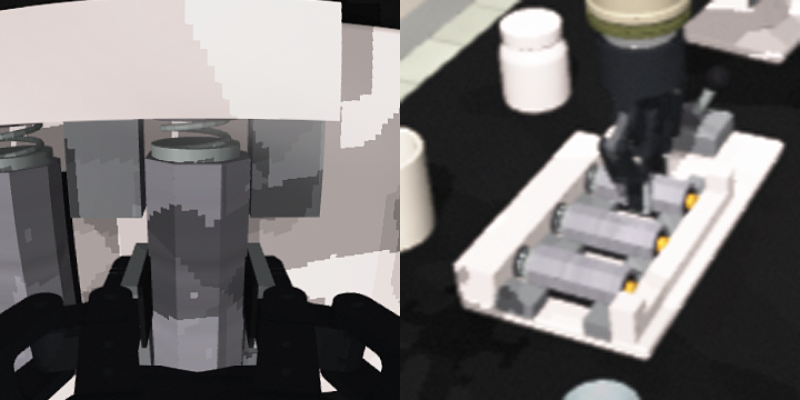

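Low and behind the contact. I'll release, rise and look.

Emit:
move_arm([
  [[0,0,0,0,0,0],[0,0,0,0,0,0],[0,0,0,0,0,0],[0,0,-0.01,0,0,0],[0,0,-0.03,0,0,0],[0,0,-0.06,0,0,0],[0,0,-0.1,0,0,0],[-0.02,-0.03,-0.14,0,0,0],[-0.04,-0.06,-0.16,0,0,0],[-0.04,-0.06,-0.16,0,0,0],[-0.04,-0.06,-0.16,0,0,0]],
], grip=0.5)

```text
time: 48.55
tool_pos: [574.8, 41.5, 189.0]
tcp_rot: [179.9, -0.2, -0.3]
ft_force: [-0.6, 0.4, -0.9]
finger_gap: 42.9
```

```bash
python3 - <<'E'
from h import *
import pickle
st(); s=snap('wrist','w37.png');pickle.dump(s,open('w37.pkl','wb')); snap('side','s37.png');snap('scene','sc37.png')
cv2.imwrite('pics/s37c.png',np.hstack([cv2.resize(cv2.imread('pics/w37.png')[30:350,100:560],(500,348)),cv2.resize(cv2.imread('pics/s37.png')[230:350,230:350],(300,348),interpolation=2)]))
E
```

```text
t 48.55 tcp [574.8  41.5 189. ] [179.93  -0.21  -0.3 ] F [-0.6  0.4 -0.9] T [-0.01 -0.   -0.  ] gap 42.9 q [-0.9  5.3 92.9 -0.1 81.6 89.4]
```

View pics/s37c.png

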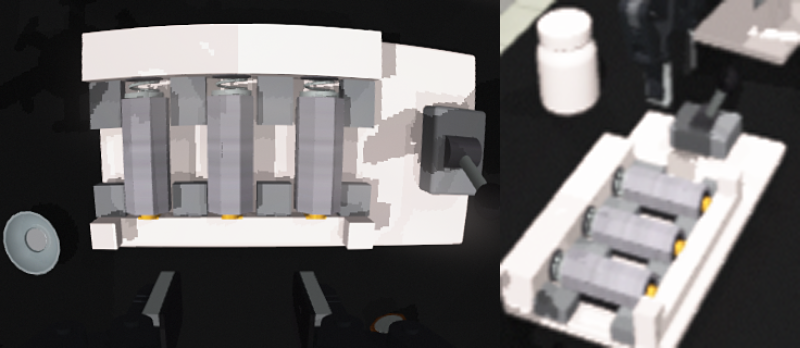

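View pics/sc37.png

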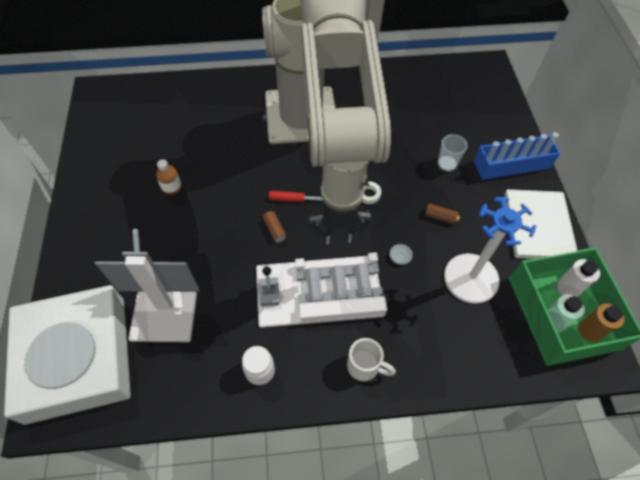

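```bash
python3 - <<'E'
from h import *
import pickle
s=pickle.load(open('w37.pkl','rb'))
k=lambda x,y:(100+x/1.087,30+y/1.0875)
for n,a,b in [('1',(146,97),(148,215)),('2',(231,96),(232,215)),('3',(318,97),(316,215))]: print(n,onplane(s,*k(*a),45,True).round(1),onplane(s,*k(*b),45,True).round(1))
cv2.imwrite('pics/w37z.png',cv2.resize(cv2.imread('pics/w37.png')[95:265,180:450],(800,504),interpolation=2))
E
```

```text
1 [656.1 103.6  45. ] [572.2 105.5  45. ]
2 [655.1  44.9  45. ] [571.7  44.8  45. ]
3 [655.2 -14.8  45. ] [571.5 -15.6  45. ]
```

View pics/w37z.png

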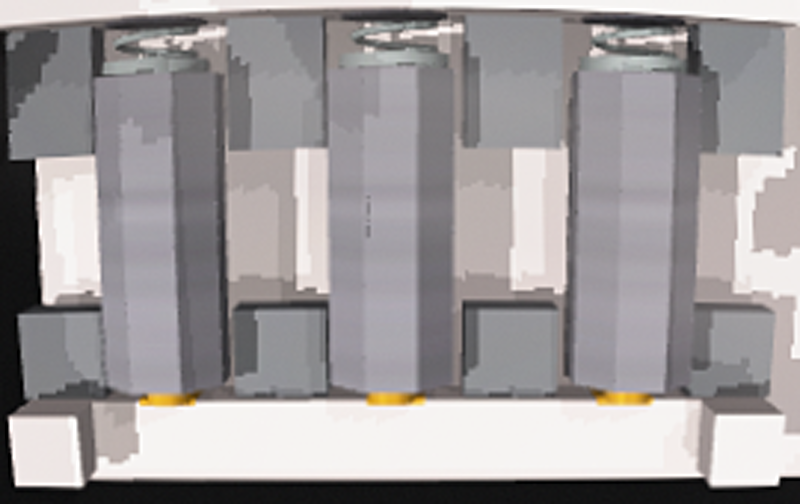

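The three cells' ends measure x 655 and 572 at z 45, as expected for home (655.3 and 571.3). No grey cell is left on the bench, and the cover still hangs. Last: lever to on.

```bash
python3 - <<'E'
from h import *
delta([545,-134,140],[180,0,0])
E
```

```text
d [-0.0275, 0.1743, 0.0463] [0.07, 0.08, -0.43] rows>= 3.6
```

Emit:
move_arm([
  [[-0.01,0.03,0,0,0,0],[-0.02,0.07,0,0,0,0],[-0.03,0.12,0.01,0,0,0],[-0.03,0.16,0.03,0,0,0],[-0.03,0.176,0.049,0,0.2,-0.3],[-0.03,0.176,0.049,0,0.2,-0.3],[-0.03,0.176,0.049,0,0.2,-0.3],[-0.03,0.176,0.049,0,0.2,-0.3]],
], grip=0)

```text
time: 49.5
tool_pos: [543.4, -134.5, 138.7]
tcp_rot: [179.9, -0.2, -0.1]
ft_force: [-0.5, 0.2, 0.5]
finger_gap: -0.3
```

```bash
python3 - <<'E'
from h import *
st(); snap('side','s38.png'); snap('wrist','w38.png')
cv2.imwrite('pics/s38c.png',np.hstack([cv2.resize(cv2.imread('pics/w38.png'),(480,360)),cv2.resize(cv2.imread('pics/s38.png')[200:320,250:370],(320,360),interpolation=2)]))
E
```

```text
t 49.5 tcp [ 543.4 -134.5  138.7] [ 1.7995e+02 -2.3000e-01 -8.0000e-02] F [-0.5  0.2  0.5] T [-0.04  0.01 -0.05] gap -0.3 q [-19.2   5.1  98.5   0.   76.1  70.9]
```

View pics/s38c.png

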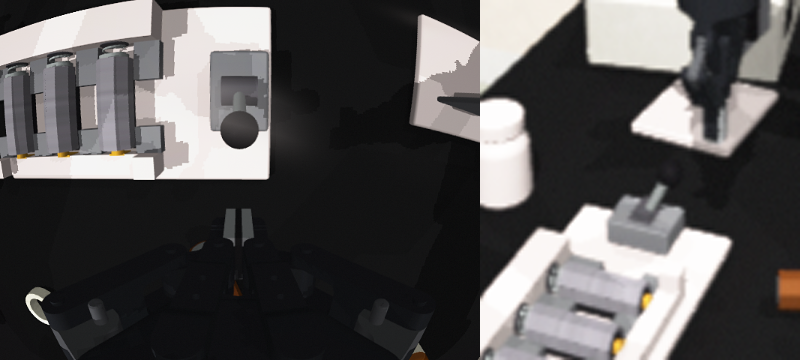

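Fingers are in line with the ball, on the -x side. Descend and push to +x.

Emit:
move_arm([
  [[0,0,0.03,0,0,0],[0,0,0.054,0,0,0],[0,0,0.054,0,0,0],[0.015,0,0.054,0,0,0],[0.03,0,0.054,0,0,0],[0.04,0,0.054,0,0,0],[0.05,0,0.054,0,0,0],[0.06,0,0.054,0,0,0],[0.068,0,0.054,0,0,0],[0.073,0,0.054,0,0,0],[0.077,0,0.054,0,0,0],[0.077,0,0.054,0,0,0]],
])

```text
time: 50.8
tool_pos: [620.4, -135.2, 84.2]
tcp_rot: [179.9, -0.2, -0.1]
ft_force: [-0.8, -0.1, -0.2]
finger_gap: 0.0
```

```bash
python3 - <<'E'
from h import *
st()
E
```

```text
t 50.8 tcp [ 620.4 -135.2   84.2] [ 1.7995e+02 -2.0000e-01 -9.0000e-02] F [-0.8 -0.1 -0.2] T [-0.01 -0.01 -0.02] gap 0.0 q [-16.9  19.4  88.2   0.   72.3  73.2]
```

No stop force yet; continue in small steps.

Emit:
move_arm([
  [[0.002,0,0,0,0,0],[0.004,0,0,0,0,0],[0.005,0,0,0,0,0],[0.006,0,0,0,0,0],[0.006,0,0,0,0,0]],
])

```text
time: 51.3
tool_pos: [625.6, -135.2, 84.2]
tcp_rot: [179.9, -0.1, -0.1]
ft_force: [-5.4, 0.3, 0.6]
finger_gap: 0.1
```

```bash
python3 - <<'E'
from h import *
st(); snap('side','s39.png'); snap('wrist','w39.png')
cv2.imwrite('pics/s39c.png',np.hstack([cv2.resize(cv2.imread('pics/w39.png')[120:360,160:480],(480,360)),cv2.resize(cv2.imread('pics/s39.png')[200:320,250:370],(320,360),interpolation=2)]))
E
```

```text
t 51.3 tcp [ 625.6 -135.2   84.2] [ 1.7995e+02 -1.3000e-01 -1.0000e-01] F [-5.4  0.3  0.6] T [ 0.04  0.69 -0.02] gap 0.1 q [-16.8  20.2  87.2  -0.   72.5  73.3]
```

View pics/s39c.png

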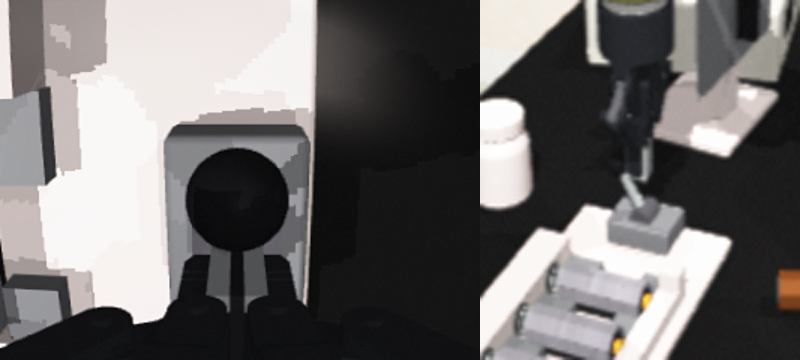

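Emit:
move_arm([
  [[0.001,0,0,0,0,0],[0.002,0,0,0,0,0],[0.003,0,0,0,0,0],[0.003,0,0,0,0,0]],
])

```text
time: 51.8
tool_pos: [626.1, -135.2, 84.0]
tcp_rot: [180.0, 0.2, -0.1]
ft_force: [-18.6, -0.2, 9.1]
finger_gap: 0.1
```

```bash
python3 - <<'E'
from h import *
st()
E
```

```text
t 51.8 tcp [ 626.1 -135.2   84. ] [ 1.7998e+02  1.9000e-01 -1.1000e-01] F [-18.6  -0.2   9.1] T [0.   2.94 0.02] gap 0.1 q [-16.7  20.5  86.7  -0.1  72.9  73.4]
```

The force jumped to 19 N with no motion, so the lever is on its on stop. I'll back off, rise and check everything.

Emit:
move_arm([
  [[-0.01,0,0,0,0,0],[-0.03,0,-0.01,0,0,0],[-0.05,0,-0.05,0,0,0],[-0.07,-0.03,-0.1,0,0,0],[-0.09,-0.07,-0.15,0,0,0],[-0.11,-0.11,-0.2,0,0,0],[-0.11,-0.14,-0.22,0,0,0],[-0.11,-0.14,-0.22,0,0,0],[-0.11,-0.14,-0.22,0,0,0],[-0.11,-0.14,-0.22,0,0,0]],
])

```text
time: 52.8
tool_pos: [519.3, 5.4, 304.7]
tcp_rot: [179.9, -0.4, -0.0]
ft_force: [-0.5, -0.4, -1.6]
finger_gap: 0.1
```

```bash
python3 - <<'E'
from h import *
st(); d=snap('side','s40.png'); w=snap('wrist','w40.png');snap('scene','sc40.png')
cv2.imwrite('pics/s40c.png',np.hstack([cv2.resize(cv2.imread('pics/w40.png'),(480,360)),cv2.resize(cv2.imread('pics/s40.png')[120:320,220:420],(320,360),interpolation=2)]))
import pickle; pickle.dump((d,w),open('w40.pkl','wb'))
E
```

```text
t 52.8 tcp [519.3   5.4 304.7] [ 1.7991e+02 -3.7000e-01 -2.0000e-02] F [-0.5 -0.4 -1.6] T [ 0.01 -0.02  0.03] gap 0.1 q [-5.  -6.5 92.6 -0.1 93.6 85. ]
```

View pics/s40c.png

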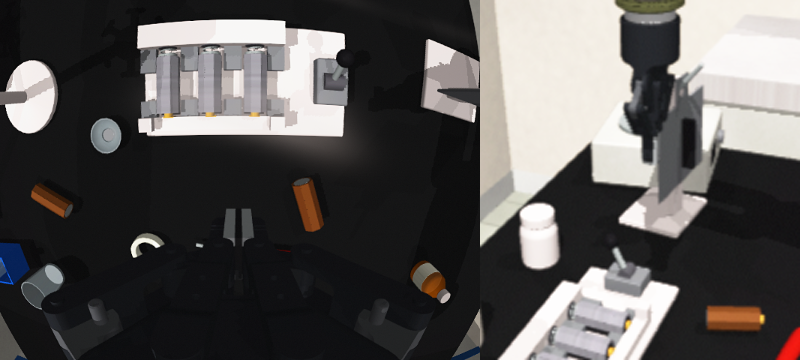

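View pics/sc40.png

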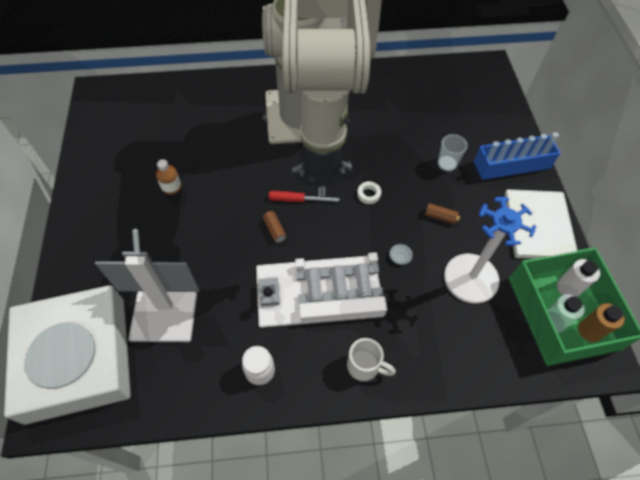

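The lever ball is back at side px (304,253), against (304.6,252.8) at the start, so it is fully on. Handing in.

```bash
python3 - <<'E'
from bench import hand_in
print(hand_in())
E
```

```text
the job is handed in; nothing more can be done
None
```

The job is done in the order asked and handed in at about 53 s of the 210 s; the hand-in gives no verdict.

- **Lever off:** I pushed the lever to its off stop before opening the charger. The force rose to 29 N, and the ball ended as far to the -x side as it had started on the +x side.
- **Cover:** It hangs by its eye on the peg, plate against the post, and was still there in the last pictures.
- **Cells:** Three grey cells were on the bench, and each now sits in its own bay. After release their ends measured x 655–656 and 571.5–572 mm at z 45, against 655.3 and 571.3 expected when home. The brown look-alikes were left alone, and I saw no cell knocked aside.
- **Lever on:** Pushing it back, the force jumped to 19 N with no further motion, so it is on its stop. Its ball returned to within about 1 px of where it started in the side view.

No check failed. Camera measurements of the charger and the first view of the middle cell disagreed by 1–3 mm, apart from one poor height for that cell from nearly parallel views. All of this stayed within the clearances once I measured from closer views.

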